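Unload the hand-cranked sign-holder press

ROBOT

A 7-joint arm with a two-finger parallel gripper is mounted at the origin on the work surface. World frame = base frame: x ahead of the robot, y to its left, z up, the work surface at z = 0. Lengths are in m, angles in rad, forces in N, time in s.
With the tool pointing down it reaches from about 0.425 to 1.025 m from the base axis. Payload 9.4 kg.
Tool frame: the origin (TCP) lies midway between the tips of the shut fingers; the grasp point (between the pads) lies 19 mm behind it; z points along the fingers, y is the line along which they close (so a half turn about z gives the same grasp; the last joint's range is limited). The gripper opens to 85 mm and grips with 20 to 120 N. Pads are 22 mm wide; open, the fingers measure 114 mm over their backs; the gripper's body (76 mm by 85 mm) begins 54 mm behind the grasp point. The pads swing forward as they close: fully open they stand 13 mm farther back than shut.
Start: joints at [-1.298, 0.599, -0.003, 1.599, 0.002, 0.943, -0.08], TCP at [0.248, 0.681, 0.202] pointing down, gripper open.
Joint ranges: [-2.57, 2.57], [-0.35, 1.97], [-1.29, 1.29], [0.11, 2.56], [-1.05, 4.19], [0.11, 1.86], [-2.63, 2.63]. Speed limits (rad/s): [2.22, 2.22, 3.01, 3.01, 3.14, 3.14, 3.14].

INTERFACE

Orientations are given as a unit quaternion [x, y, z, w].
In Python, from workcell import monitor, get_image, calibration, order gives the robot as it stands. The module is installed in compiled form; this text tells all that it offers.
- The arm moves only by the tool arm_command, never from a script. Its argument "targets" is text: rows parted by semicolons, each of 7 numbers parted by spaces: the turn, a rotation vector about the tool's x, y, z in units of 8 degrees (1.0 is 8 degrees), then the shift along the tool's x, y, z in units of 50 mm (1.0 is 50 mm), then the closure, from 0 (fully open) to 1 (shut). A call has 1 to 12 rows; each row is the pose to reach, as a shift and turn from the pose commanded when the call began, along the tool's axes at that moment; what a row does not reach only later rows make up. A row lasts 1/10 s, in which the tool goes at most 50 mm and 8.59 degrees, less where a joint would pass 70% of its speed; a pose out of reach is approached as far as the arm can. A call with a gripper value outside its range is refused whole. The fingers move at their own pace and stop on an object; the grip force is fixed at half the most. Time passes only in rows, so rows that repeat a pose let the fingers close. It gives the time, the measured TCP pose, the force, the opening and the grip force at its end, in the units of the state.
- monitor.read_state(): the state, without advancing time (a new reading comes with each control period).
- get_image(name): name is "side" or "top" or "wrist"; returns (picture, depth): 384x512x3 uint8, red, green, blue; 384x512 float32, m along the optical axis (not along the pixel's ray), 0 where there is no reading.
- calibration(name): a dict with "K" (3x3 intrinsics, pixels), "k1" (the pictures are not rectified: a ray, as slopes to the right and down, at radius r is drawn at 1 + k1 r^2 times it, then the intrinsics apply), "extrinsics" (4x4, takes a point from world to camera coordinates). Camera axes: x right, y down, z forward; pixel columns grow to the right and rows downward; lengths in m; the calibration is good to about 2 mm. A picture is of the moment at which its call begins: read the wrist's pose just before it. calibration takes no time and is no camera call; for the wrist camera it gives the pose at the moment of the call.
- order.close_job(): hands the job in; it is judged then, once.
The state is a dict: "t": time; "joint_positions": joint angles; "joint_vel": joint speeds; "joint_torque": joint torques, N m; "position": TCP position; "tool_rot": TCP orientation; "contact_force": force on the tool from outside, world axes, zero at the start; "moment": the same for the moment, N m; "finger_gap": opening from 0.0 (shut) to 1.0 (fully open); "grip_force": force on a finger pad.
Only numpy, scipy, OpenCV 4.12 (cv2) and the standard library are available. Lean on these libraries where they do the work, as an engineer would, in place of code of your own. Each camera call takes 0.05 s, during which the arm holds its last target. There are 200 camera calls.

TASK

Move the stapler off the press's outfeed and set it upright, lengthwise and wholly on its cork mat, then turn the crank wheel one full turn clockwise so that the die bed runs all the way out, driving the bed only by the crank. Lift every blue sign holder out of the die and stand it on its foot, flat on the floor of the tray marked by the green tab. When all are there, crank the empty bed a full turn back, fully home under the hood, and leave the pen cup, calculator and tape dispenser where they are.

Things in the scene. Friction and masses are not known exactly. Their poses are not given: they have to be found in the camera images.
- press: hand-cranked forming press, fixed; origin at the centre of its underside. White base plate 224 (x) by 400 (y) by 20 mm. A white hood (66 mm clear inside, top face 114 mm above the counter) covers y = +5 to +200 mm; the other half, y = -200 to 0, is the open outfeed, a flat surface 20 mm above the counter
- bed: die bed sliding in the press: grey plate 178 by 178 by 18 mm, origin at the centre of its underside, axes as the press's. Six cavities 44 (x) by 74 (y) mm, 12 mm deep, centres at x = -56, 0, 56, y = -42, 42 mm. It starts under the hood (press y = +95 mm); geared to the wheel, it runs 190 mm along the press's -y, over the outfeed, in one full turn. Not to be pushed or pulled directly
- wheel (a joint): crank wheel on top of the hood, axis vertical: rad, 0 = bed fully home under the hood (start, end stop), 6.283 = one full turn, bed fully out (end stop); grows clockwise seen from above. It has friction (about 0.25 N m, 4 to 5 N at the knob) and stays where it is left
- wheel_hub (a point): on the wheel's axis, at the top of its hub and the foot of the knob, 141 mm above the counter. The black rim is 62 mm in radius, 16 mm thick, centre line 10 mm lower than this point
- knob_grip (a point): grip point in the red crank knob: upright cylinder 26 mm in diameter, 52 mm tall, turning freely on its own pin, its axis 62 mm from the wheel's axis. The point is on the knob's axis 34 mm above its foot (18 mm below its top), 175 mm above the counter. At wheel 0 and 6.283 the knob lies on the press's +y side of the hub
- stapler: orange and black desk stapler 130 (x) by 36 (y) by 46 mm tall, base 10 mm tall and 36 mm wide, the body above it 28 mm wide; 240 g, origin at the centre of its underside, x along its length. Starts on the outfeed of the press
- mat: cork mat for the stapler, fixed, 180 (x) by 90 (y) by 4 mm, origin at the centre of its underside
- tray_a: black open tray, fixed, 250 (x) by 96 (y) by 26 mm tall, walls and floor 4 to 5 mm; origin at the centre of its underside
- tray_b: second tray, the same as tray_a in every way
- tray_a_end (a point): point just beyond the +x end of tray_a, 132 mm from its centre, at the counter; the tab marking the tray stands here
- tray_b_end (a point): the same point of tray_b
- green_tab: green upright tab 14 by 70 by 55 mm tall, fixed, standing at the far (+x) end of one of the two trays, origin at the centre of its underside: it marks the tray to fill. Which tray changes from start to start
- red_tab: red tab of the same size at the end of the other tray: not to be used
- pen_cup: black pen cup with pens, 72 mm wide, 145 mm tall, bystander; origin at the centre of its underside
- calculator: grey desk calculator 150 by 100 by 20 mm, bystander; origin at the centre of its underside
- tape: black tape dispenser with a yellow roll, 150 by 55 by 77 mm, bystander; origin at the centre of its underside
- holder1: blue formed desk-sign holder, an inverted T, 110 g: foot 40 (x) by 70 (y) by 8 mm, upright spine 10 (x) by 60 (y) mm along its middle, 43 mm tall in all; origin at the centre of its underside. If present it starts in the bed's cavity at x = -56, y = -42 mm, resting on the cavity floor 6 mm above the bed's underside
- holder2: the same as holder1; if present, starts in the bed's cavity at x = -56, y = 42 mm
- holder3: the same as holder1; if present, starts in the bed's cavity at x = 0, y = -42 mm
- holder4: the same as holder1; if present, starts in the bed's cavity at x = 0, y = 42 mm
- holder5: the same as holder1; if present, starts in the bed's cavity at x = 56, y = -42 mm
- holder6: the same as holder1; if present, starts in the bed's cavity at x = 56, y = 42 mm
Mind the look-alikes: they are no part of the job. There is more than one size of the stapler; the job needs the largest. There is more than one size of the green_tab; the one meant has the size given above.

How it is judged:
By the outcome, as a careful person would: the job done as asked, in the order asked, and still so for the second after the job is handed in, with the robot touching nothing.
Of holder1, holder2, holder3, holder4, holder5, holder6 only 3 to 4 are there at a start; the rules pass over those that are not, and their reading is None.
At some moment in a run one of stapler may be knocked a few centimetres aside while the robot is not near it.
Once in a run the grip may slacken for a moment while it holds something.
It also fails if it takes over 210 s, if anything falls off the work surface, if the arm or the gripper's body presses on something with over 40 N, if the wrist force passes 120 N, or if a joint passes its speed limit or range.

## Working session

There is one attempt and no reset: what is moved stays moved. The work goes in short steps, Python scripts to look and compute and a tool call to move; the robot and the scene stay as the last step left them, time stands still between calls to the robot, and variables do not carry over. Pictures are saved under pics/ and viewed, at most 14 in all, crops included, and the job is handed in when it is done.

Besides the shell and the picture viewer there is one more tool, called after "Emit:" as name(argument=value, ...), one argument or row to a line, values as JSON. arm_command: Moves the arm, as the interface text tells. Its arguments: {"type":"object","properties":{"targets":{"type":"string"}},"required":["targets"]}

```bash
mkdir -p pics; cat > h.py <<'E'
import numpy as np, cv2
from workcell import monitor, get_image, calibration, order
from scipy.spatial.transform import Rotation as R
def cloud(name):
    c=calibration(name); im,d=get_image(name); K=np.array(c['K']);T=np.array(c['extrinsics'])
    v,u=np.mgrid[0:384,0:512].astype(float)
    p=np.stack([(u-K[0,2])/K[0,0],(v-K[1,2])/K[1,1]],-1)
    q=p.copy()
    for _ in range(8): q=p/(1+c['k1']*(q**2).sum(-1,keepdims=True))
    P=np.dstack([q*d[...,None],d]); W=(P-T[:3,3])@T[:3,:3]
    W[d==0]=np.nan
    return im,W
def save(n,im,s=1): cv2.imwrite('pics/'+n,cv2.resize(im[...,::-1],None,fx=s,fy=s,interpolation=cv2.INTER_CUBIC))
E
python3 - <<'E'
from h import *
for n in('top','side'):
    im,W=cloud(n); save(n+'0.png',im,1.56); np.savez('%s0.npz'%n,im=im,W=W)
    print(n,calibration(n))
print(monitor.read_state())
E
```

```text
top {'K': array([[356.36086193,   0.        , 254.23130394],
       [  0.        , 356.36086193, 192.22679294],
       [  0.        ,   0.        ,   1.        ]]), 'k1': -0.019484899075251933, 'extrinsics': array([[ 0.01955257, -0.99974454, -0.0113385 , -0.05618909],
       [-0.99300435, -0.0180974 , -0.11668267,  0.55578367],
       [ 0.11644766,  0.01354062, -0.99310452,  1.13900035],
       [ 0.        ,  0.        ,  0.        ,  1.        ]])}
side {'K': array([[395.52116952,   0.        , 252.53196589],
       [  0.        , 395.52116952, 189.22520775],
       [  0.        ,   0.        ,   1.        ]]), 'k1': -0.048613318271704856, 'extrinsics': array([[ 0.98610264, -0.1656345 , -0.01291468, -0.53389194],
       [-0.09453647, -0.49549754, -0.8634495 ,  0.14732795],
       [ 0.13661783,  0.85267075, -0.50426993,  1.04801689],
       [ 0.        ,  0.        ,  0.        ,  1.        ]])}
{'t': 0.1, 'joint_positions': array([-1.29771176,  0.60004318, -0.00249762,  1.60005679,  0.00176986,
        0.94292454, -0.07984488]), 'joint_vel': array([ 0.00185221, -0.0018498 , -0.00254556, -0.00377178,  0.00053488,
        0.00139577,  0.00087937]), 'joint_torque': array([ 4.68139115e-03, -7.77989244e+01,  1.56952556e+00, -2.58625764e+01,
        1.25410961e-02,  5.43051283e-03, -3.84005318e-05]), 'position': array([0.24832766, 0.68064039, 0.20130294]), 'tool_rot': array([ 1.74022643e-01,  9.84741392e-01, -7.12582856e-04, -5.76652518e-05]), 'contact_force': array([1.0117285 , 0.30012743, 0.15467561]), 'moment': array([0.0091157 , 0.00505713, 0.07275993]), 'grip_force': 0.0, 'finger_gap': 1.0005133043276584}
```

View pics/top0.png

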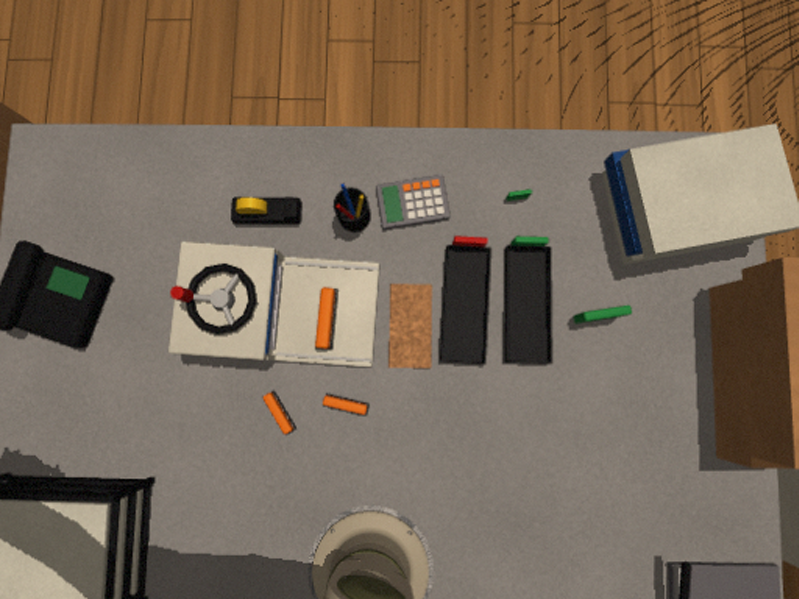

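View pics/side0.png

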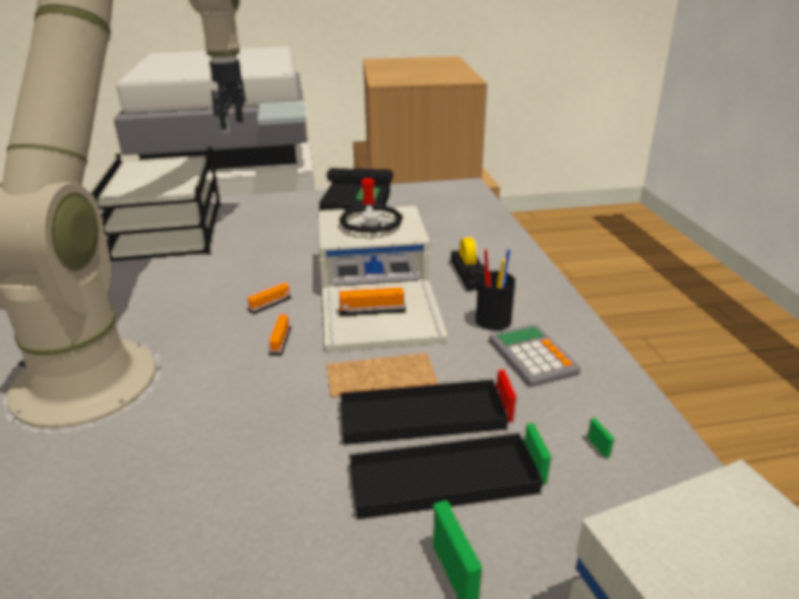

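The top picture shows three orange staplers (px 325,318 on the outfeed; 279,412; 346,404) and three green tabs (530,240 at the right tray's end; 518,194 small; 603,314 large). The red tab is at (470,241), the mat at (410,325), the hood and wheel at (222,298), and the knob at (181,293). I'll measure each of them.

```bash
cat >> h.py <<'E'
def rect(P):
    (c,s,a)=cv2.minAreaRect(P[:,:2].astype(np.float32)*1000)
    if s[0]<s[1]: s=s[::-1]; a+=90
    return np.round(np.array(c),1),np.round(s,1),round((a+90)%180-90,1)
def comps(im,W,m,minn=25):
    n,l=cv2.connectedComponents(m.astype(np.uint8))
    for i in range(1,n):
        k=(l==i)&np.isfinite(W[...,2])
        if k.sum()<minn: continue
        P=W[k]; z=P[:,2]; t=P[z>np.percentile(z,90)-.006]
        v,u=np.argwhere(k).mean(0)
        print('px',round(u),round(v),'n',k.sum(),'z',np.round(np.percentile(z,[2,50,98])*1000),'all',*rect(P),'top',*rect(t))
def hsv(im): return cv2.cvtColor(im,cv2.COLOR_RGB2HSV)
E
python3 - <<'E'
from h import *
for n in('top','side'):
    d=np.load(n+'0.npz');im,W=d['im'],d['W'];H=hsv(im);h,s,v=[H[...,i].astype(int) for i in range(3)]
    print(n)
    B=(W[...,0]<1.1)&(W[...,0]>.2)&(abs(W[...,1])<.75)
    for nm,m in dict(orange=(h<15)&(h>5)&(s>190)&(v>120),green=(h>50)&(h<75)&(s>120),red=((h<4)|(h>175))&(s>150),cork=(h>8)&(h<20)&(s>60)&(s<190)&(W[...,2]<.03),blue=(h>100)&(h<130)&(s>120)).items():
        print(nm);comps(im,W,m&B)
    if n=='top':
        z=W[...,2]
        for nm,lo,hi in(('hood',.105,.12),('outfeed',.012,.024)):
            print(nm);comps(im,W,(z>lo)&(z<hi)&B&(s<60)&(v>120),200)
        print('tray');comps(im,W,(v<60)&(z<.06)&B,300)
        print('rim');comps(im,W,(v<70)&(z>.12)&(z<.15)&B,100)
        print('floor',np.nanmedian(z[400//2-30:210,330:360]))
E
```

```text
top
orange
px 208 204 n 313 z [61. 66. 70.] all [514.5 101.5] [120.8  26.6] -4.4 top [514.1 101.2] [119.8  26.5] -3.9
px 178 265 n 174 z [27. 33. 38.] all [316.3 197.2] [89.3 20.1] 33.9 top [317.  196.9] [88.8 19.6] 32.5
px 221 259 n 176 z [23. 33. 38.] all [336.8  58.4] [89.4 19.4] 78.3 top [337.   58.3] [89.4 18.8] 77.6
green
px 332 125 n 67 z [12. 36. 44.] all [ 791.3 -302.9] [43.4 10.2] -80.7 top [ 791.6 -303.9] [41.2  9. ] -82.3
px 339 155 n 127 z [21. 54. 58.] all [ 685.4 -323.7] [65.2 12.9] -88.8 top [ 686.1 -324.9] [62.7 11.5] -88.8
px 43 181 n 363 z [47. 52. 57.] all [579.1 648.5] [85.1 50.7] 72.2 top [579.1 648.5] [85.1 50.7] 72.2
px 386 201 n 202 z [27. 76. 81.] all [ 532.9 -470.1] [98.3 18.1] -80.0 top [ 533.2 -470.1] [98.1 18. ] -79.5
red
px 220 135 n 40 z [ 10.  82. 151.] all [741.6  72.2] [35.1 23. ] 41.6 top [725.2  69.4] [5.7 5.1] 50.0
px 301 154 n 126 z [20. 54. 59.] all [ 690.1 -197.9] [68.6 28.3] 86.6 top [ 683.8 -196. ] [65.3 13.6] 87.2
px 116 188 n 102 z [144. 190. 196.] all [544.6 354.5] [23.7 23.3] -40.0 top [545.3 355.8] [22.6 21.6] -52.8
cork
px 91 79 n 25 z
[... 3339 characters left out ...]
. ] [153.9  37.4] 79.6 top [343.4  54.4] [91.3 18.6] 66.4
px 356 225 n 94 z [15. 18. 22.] all [814.5 -85.8] [92.2 24. ] -81.4 top [814.3 -85.8] [92.  23.1] -80.3
px 407 231 n 26 z [-2.  1.  4.] all [ 952.1 -114.5] [99.1  5. ] 89.5 top [ 952.1 -114.5] [99.1  5. ] 89.5
px 244 240 n 1530 z [-1.  4. 26.] all [506.5 -83.9] [184.3 132.7] 0.3 top [506.5 -85.6] [182.8 129.3] 0.3
blue
px 239 160 n 125 z [ 96. 101. 105.] all [536.  203.3] [186.3   9.7] -2.9 top [536.  203.3] [186.3   9.7] -2.9
px 239 171 n 84 z [32. 36. 69.] all [539.2 250.5] [64.7 36.4] 87.9 top [538.1 229.3] [18.2  7.8] -84.9
px 379 373 n 104 z [56. 64. 71.] all [ 660.3 -548.9] [44.4  2.7] -78.4 top [ 660.2 -549.2] [43.9  2.3] -77.0
```

```bash
cat >> h.py <<'E'
def plan(x,y,z,yaw,s=None):
    "row to reach tool-down TCP pose (m), tool y axis at yaw deg in world"
    s=s or monitor.read_state(); r=R.from_quat(s['tool_rot']); a=np.radians(yaw)
    Y=np.array([np.cos(a),np.sin(a),0]);Z=np.array([0,0,-1.]);X=np.cross(Y,Z)
    t=R.from_matrix(np.stack([X,Y,Z],1))
    rv=np.degrees((r.inv()*t).as_rotvec())/8; sh=r.inv().apply(np.array([x,y,z])-s['position'])/.05
    print('row',*np.round(np.r_[rv,sh],2))
E
python3 - <<'E'
from h import *
d=np.load('top0.npz');im=d['im']
a=cv2.resize(im[175:285,150:250],None,fx=4,fy=4); b=cv2.resize(im[110:220,310:410],None,fx=4,fy=4)
save('crop0.png',np.hstack([a,b]))
d=np.load('side0.npz');im,W=d['im'],d['W'];H=hsv(im);h,s,v=[H[...,i].astype(int) for i in range(3)]
comps(im,W,(h<15)&(h>5)&(s>150)&(v>120)&(W[...,0]>.2)&(W[...,0]<.7)&(W[...,1]>0)&(W[...,2]>.01),25)
plan(.514,.101,.20,86); plan(.514,.101,.033,86)
E
```

```text
px 172 192 n 39 z [12. 16. 29.] all [318.5 190.8] [89.7  8.8] 31.1 top [318.5 190.8] [89.7  8.8] 31.1
px 237 195 n 63 z [37. 41. 62.] all [513.8  89.5] [120.    9.2] -3.1 top [514.1  90.6] [119.5   5.4] -2.3
px 178 218 n 34 z [13. 18. 34.] all [337.   50.5] [80.4 18. ] 74.5 top [321.8  21.6] [15.   0.9] 86.9
row -0.01 -0.0 -2.01 -8.96 -9.07 0.04
row -0.01 -0.0 -2.01 -8.96 -9.06 3.38
```

View pics/crop0.png

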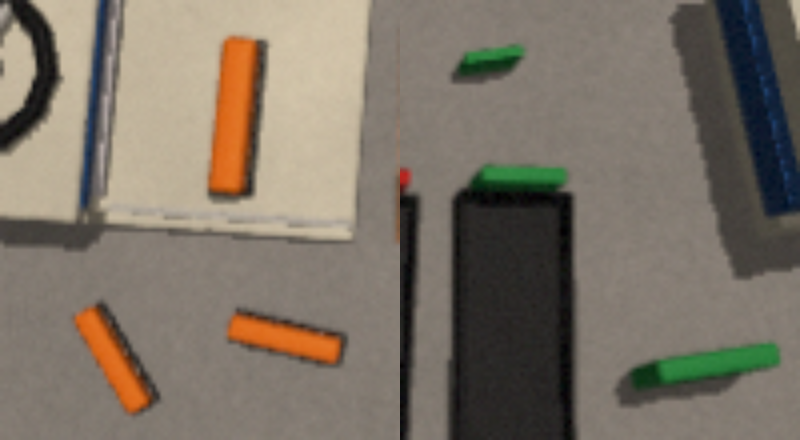

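The crop shows the outfeed stapler (crop px 235,115) clearly longer than the two beside the press at (115,360) and (285,340): about 120 mm against 90 mm, and 46 mm tall, so it is the one meant. The tab at (520,178) stands at the right tray's end and measures about 65x12x57 mm, which fits the text. The one at (490,58) is too small and the one at (705,365) too large.

Emit:
arm_command(
  targets="0 0 -2 -8.96 -9.07 -0.6 0;0 0 -2 -8.96 -9.07 -0.6 0;0 0 -2 -8.96 -9.07 -0.6 0;0 0 -2 -8.96 -9.07 -0.6 0;0 0 -2 -8.96 -9.07 -0.6 0;0 0 -2 -8.96 -9.07 -0.6 0;0 0 -2 -8.96 -9.07 -0.6 0;0 0 -2 -8.96 -9.07 -0.6 0;0 0 -2 -8.96 -9.07 -0.6 0;0 0 -2 -8.96 -9.07 -0.6 0;0 0 -2 -8.96 -9.07 -0.6 0;0 0 -2 -8.96 -9.07 -0.6 0",
)

```text
t: 1.3
position: [0.4985, 0.1342, 0.2304]
tool_rot: [0.035, 0.999, 0.0, 0.0]
contact_force: [0.9, 0.1, 0.4]
finger_gap: 0.997
grip_force: 0.0
```

Emit:
arm_command(
  targets="0 0 0 0 0 0 0;0 0 0 0 0 0 0",
)

```text
t: 1.5
position: [0.4983, 0.135, 0.2301]
tool_rot: [0.037, 0.999, -0.0, -0.0]
contact_force: [-0.3, 0.2, 0.3]
finger_gap: 1.004
grip_force: 0.0
```

```bash
python3 - <<'E'
from h import *
s=monitor.read_state();print(s['position'],s['tool_rot'])
im,W=cloud('wrist');save('w1.png',im); H=hsv(im);h,ss,v=[H[...,i].astype(int) for i in range(3)]
comps(im,W,(h<15)&(h>5)&(ss>150)&(v>100)&(W[...,2]>.01),100)
plan(.514,.101,.20,86); plan(.514,.101,.033,86)
E
```

```text
[0.49825858 0.13495251 0.23013135] [ 3.68836909e-02  9.99319553e-01 -7.80723374e-05 -1.35718804e-04]
px 175 14 n 1840 z [21. 31. 33.] all [337.7  61.9] [90.2 19.6] 78.1 top [337.6  61.9] [90.2 19.4] 78.1
px 322 9 n 386 z [30. 32. 33.] all [343.1 217.1] [27.7 18. ] 32.5 top [343.1 217.1] [27.7 18. ] 32.5
px 229 175 n 2458 z [59. 64. 66.] all [513.9 105.2] [122.   26.8] -3.1 top [513.8 105.2] [121.8  25.7] -3.8
row 0.0 -0.0 -0.01 -0.37 -0.68 0.6
row 0.0 -0.0 -0.01 -0.38 -0.68 3.94
```

View pics/w1.png

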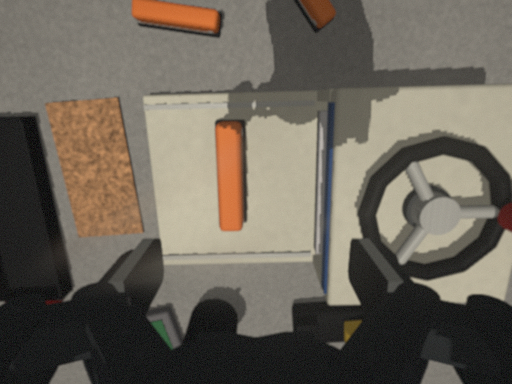

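The wrist view shows the stapler on the outfeed at (229,175), the mat at (95,165), and the hood and wheel on the right. The wrist and top measurements differ by about 3 mm in y, so I'll use the mean.

Emit:
arm_command(
  targets="0 0 0 -0.37 -0.64 0.5 0;0 0 0 -0.37 -0.64 1.5 0;0 0 0 -0.37 -0.64 2.5 0;0 0 0 -0.37 -0.64 3.3 0;0 0 0 -0.37 -0.64 3.9 0;0 0 0 -0.37 -0.64 3.9 0;0 0 0 -0.37 -0.64 3.9 1;0 0 0 -0.37 -0.64 3.9 1;0 0 0 -0.37 -0.64 3.9 1;0 0 0 -0.37 -0.64 3.9 1;0 0 0 -0.37 -0.64 3.9 1;0 0 0 -0.37 -0.64 3.9 1",
)

```text
t: 2.75
position: [0.5155, 0.1029, 0.0369]
tool_rot: [0.035, 0.999, 0.0, 0.002]
contact_force: [0.4, 0.3, 11.5]
finger_gap: -0.001
grip_force: 5.9
```

Emit:
arm_command(
  targets="0 0 0 0 0 0 1;0 0 0 0 0 0 1;0 0 0 0 0 0 1;0 0 0 0 0 0 1;0 0 0 0 0 -0.5 1;0 0 0 0 0 -1 1;0 0 0 0 0 -1 1",
)

```text
t: 3.45
position: [0.516, 0.1032, 0.0885]
tool_rot: [0.036, 0.999, 0.001, 0.003]
contact_force: [0.0, -0.2, -0.9]
finger_gap: 0.0
grip_force: 0.0
```

```bash
python3 - <<'E'
from h import *
s=monitor.read_state();print(s['position'],s['tool_rot'])
plan(.507,-.075,.12,90); plan(.507,-.075,.025,90)
E
```

```text
[0.515993   0.10321372 0.08845038] [3.55160866e-02 9.99365614e-01 8.03794671e-04 2.51600845e-03]
row 0.01 0.04 -0.51 -0.08 -3.57 -0.64
row 0.01 0.04 -0.51 -0.07 -3.57 1.26
```

The gripper shut on nothing, so I'll look.

```bash
python3 - <<'E'
from h import *
im,W=cloud('wrist');im2,W2=cloud('top')
save('w2.png',np.vstack([im,im2]),.78)
for im,W in((im,W),(im2,W2)):
    H=hsv(im);h,ss,v=[H[...,i].astype(int) for i in range(3)]
    comps(im,W,(h<15)&(h>5)&(ss>150)&(v>80)&(W[...,2]>.01)&(W[...,2]<.2)&(W[...,0]<.66),100)
E
```

```text
px 256 167 n 4895 z [59. 64. 66.] all [495.8 104.2] [86.2 30.9] -4.9 top [495.6 105.2] [85.2 27.6] -4.0
px 208 215 n 135 z [50. 65. 70.] all [480.9 101.4] [57.1 31.8] -15.7 top [480.3 101.7] [55.8 31.7] -16.0
px 221 259 n 188 z [19. 33. 38.] all [336.6  58.8] [91.4 20.4] 78.3 top [336.6  58. ] [90.  19.6] 77.3
```

View pics/w2.png

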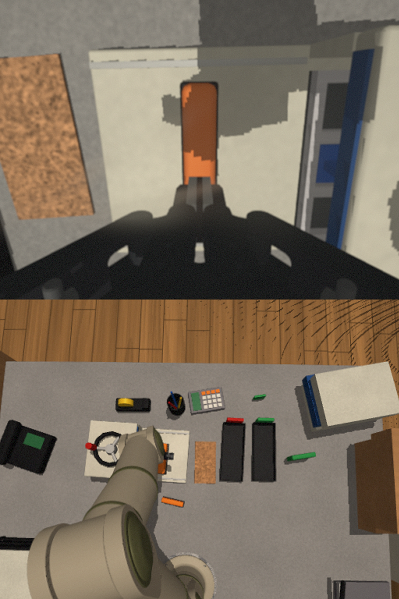

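Emit:
arm_command(
  targets="0 0 0 0 0 -0.8 0;0 0 0 0 0 -1.6 0;0 0 0 0 0 -2.4 0;0 0 0 0 0 -2.4 0;0 0 0 0 0 -2.4 0",
)

```text
t: 4.05
position: [0.5143, 0.103, 0.2054]
tool_rot: [0.035, 0.999, 0.0, 0.001]
contact_force: [-0.1, -0.3, -0.4]
finger_gap: 0.847
grip_force: 0.0
```

```bash
python3 - <<'E'
from h import *
s=monitor.read_state();print(s['position'],s['tool_rot'],s['finger_gap'],calibration('wrist')['extrinsics'])
im,W=cloud('wrist');save('w3.png',im)
H=hsv(im);h,ss,v=[H[...,i].astype(int) for i in range(3)]
comps(im,W,(h<15)&(h>5)&(ss>150)&(v>80)&(W[...,2]>.01)&(W[...,2]<.2)&(W[...,0]<.66),100)
E
```

```text
[0.51432723 0.10298226 0.20537723] [3.52788687e-02 9.99377356e-01 1.62076540e-04 5.25461217e-04] 0.8470917991687253 [[ 7.23871693e-02  9.97376608e-01  1.32426745e-05 -1.40553550e-01]
 [ 9.58357620e-01 -6.95589435e-02  2.76969721e-01 -5.22672960e-01]
 [ 2.76244042e-01 -2.00363629e-02 -9.60878647e-01  2.40035342e-01]
 [ 0.00000000e+00  0.00000000e+00  0.00000000e+00  1.00000000e+00]]
px 227 2 n 176 z [16. 25. 31.] all [351.3  80.4] [47.2  3.5] 82.3 top [352.6  86.5] [34.9  3.3] 84.4
px 256 164 n 3034 z [59. 64. 66.] all [514.  103.7] [122.   27.9] -3.5 top [514.2 104. ] [121.8  27.3] -4.0
```

View pics/w3.png

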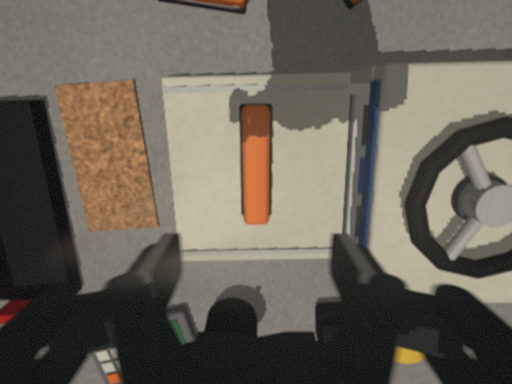

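The stapler has not moved, (514,104) at top height 65 mm. I'll retry step by step.

Emit:
arm_command(
  targets="0 0 0 0 0 0.9 0;0 0 0 0 0 1.8 0;0 0 0 0 0 2.6 0;0 0 0 0 0 3.2 0;0 0 0 0 0 3.4 0;0 0 0 0 0 3.4 0;0 0 0 0 0 3.4 0",
)

```text
t: 4.8
position: [0.5143, 0.1029, 0.0356]
tool_rot: [0.035, 0.999, -0.0, -0.0]
contact_force: [0.2, -0.2, 0.7]
finger_gap: 1.002
grip_force: 0.0
```

Emit:
arm_command(
  targets="0 0 0 0 0 0 0.4;0 0 0 0 0 0 0.4;0 0 0 0 0 0 0.4",
)

```text
t: 5.1
position: [0.5148, 0.1031, 0.0363]
tool_rot: [0.035, 0.999, 0.0, 0.001]
contact_force: [-0.5, -0.2, 0.7]
finger_gap: 0.599
grip_force: 0.0
```

Emit:
arm_command(
  targets="0 0 0 0 0 0 1;0 0 0 0 0 0 1",
)

```text
t: 5.3
position: [0.5145, 0.1033, 0.0358]
tool_rot: [0.035, 0.999, 0.0, 0.0]
contact_force: [-2.4, 2.7, 12.0]
finger_gap: 0.283
grip_force: 60.4
```

```bash
python3 - <<'E'
from h import *
s=monitor.read_state();print(s['position'],s['tool_rot'],s['finger_gap'],s['grip_force'])
im,W=cloud('wrist');save('w4.png',im)
H=hsv(im);h,ss,v=[H[...,i].astype(int) for i in range(3)]
comps(im,W,(h<15)&(h>5)&(ss>150)&(v>80)&(W[...,2]<.2)&(W[...,0]<.66),100)
s=monitor.read_state();print(s['finger_gap'],s['grip_force'])
E
```

```text
[0.51454169 0.10329796 0.0358096 ] [3.51571443e-02 9.99381667e-01 2.55444090e-04 4.39906085e-04] 0.28290739670902615 60.35304481163621
px 256 221 n 11513 z [59. 64. 66.] all [511.9 104.2] [118.6  30.5] -1.8 top [511.8 104.2] [118.   27.5] -3.9
0.27285542034935784 58.434555530548096
```

Emit:
arm_command(
  targets="0 0 0 0 0 0 1;0 0 0 0 0 0 1",
)

```text
t: 5.55
position: [0.5145, 0.1033, 0.036]
tool_rot: [0.035, 0.999, 0.0, 0.0]
contact_force: [-0.8, 1.5, 8.2]
finger_gap: 0.262
grip_force: 58.4
```

View pics/w4.png

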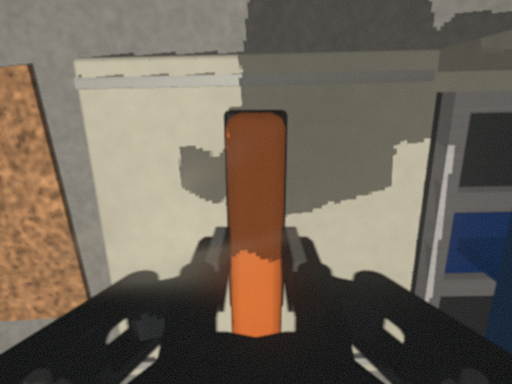

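The wrist picture shows the pads on both sides of the stapler body around (256,280). I'll lift now with closure limited.

Emit:
arm_command(
  targets="0 0 0 0 0 -0.1 0.8;0 0 0 0 0 -0.3 0.8;0 0 0 0 0 -0.6 0.8;0 0 0 0 0 -0.6 0.8",
)

```text
t: 5.95
position: [0.5152, 0.1031, 0.0672]
tool_rot: [0.035, 0.999, 0.0, 0.001]
contact_force: [0.6, 0.1, -0.4]
finger_gap: 0.199
grip_force: 0.0
```

```bash
python3 - <<'E'
from h import *
s=monitor.read_state();print(s['position'],s['tool_rot'],s['finger_gap'],s['grip_force'])
im,W=cloud('wrist')
H=hsv(im);h,ss,v=[H[...,i].astype(int) for i in range(3)]
comps(im,W,(h<15)&(h>5)&(ss>150)&(v>80)&(W[...,2]<.2)&(W[...,0]<.66),100)
E
```

```text
[0.51522158 0.10305508 0.06719131] [3.54265605e-02 9.99371313e-01 3.78370188e-04 1.33918839e-03] 0.1993928448301918 0.0
px 255 201 n 8247 z [59. 64. 66.] all [513.6 102.4] [123.3  29.8] -4.0 top [513.9 103.6] [122.9  27.6] -3.9
```

Emit:
arm_command(
  targets="0 0 0 0 0 0 0.3;0 0 0 0 0 0 0.3;0 0 0 0 0 0.3 0.3;0 0 0 0 0 0.6 0.3;0 0 0 0 0 0.8 0.3;0 0 0 0 0 0.8 0.4;0 0 0 0 0 0.8 0.7;0 0 0 0 0 0.8 0.7;0 0 0 0 0 0.8 0.7",
)

```text
t: 6.9
position: [0.5144, 0.103, 0.0258]
tool_rot: [0.035, 0.999, 0.0, 0.0]
contact_force: [-0.7, -0.5, -0.4]
finger_gap: 0.313
grip_force: 47.8
```

Emit:
arm_command(
  targets="0 0 0 0 0 0 1;0 0 0 0 0 0 1",
)

```text
t: 7.1
position: [0.5144, 0.1029, 0.0258]
tool_rot: [0.035, 0.999, 0.0, 0.0]
contact_force: [-1.6, -0.5, 6.6]
finger_gap: 0.308
grip_force: 59.4
```

Emit:
arm_command(
  targets="0 0 0 0 0 0 1;0 0 0 0 0 0 1",
)

```text
t: 7.3
position: [0.5145, 0.103, 0.0258]
tool_rot: [0.035, 0.999, 0.0, 0.0]
contact_force: [-0.9, -0.9, 6.3]
finger_gap: 0.308
grip_force: 59.5
```

Emit:
arm_command(
  targets="0 0 0 0 0 -0.1 1;0 0 0 0 0 -0.3 1;0 0 0 0 0 -0.6 1;0 0 0 0 0 -1 1;0 0 0 0 0 -1.4 1;0 0 0 0 0 -1.4 1",
)

```text
t: 7.9
position: [0.5156, 0.1033, 0.0979]
tool_rot: [0.035, 0.999, 0.001, 0.002]
contact_force: [-0.0, 0.1, -2.6]
finger_gap: 0.309
grip_force: 59.6
```

```bash
python3 - <<'E'
from h import *
s=monitor.read_state();print(s['position'],s['tool_rot'],s['finger_gap'],s['grip_force'])
im,W=cloud('wrist')
H=hsv(im);h,ss,v=[H[...,i].astype(int) for i in range(3)]
comps(im,W,(h<15)&(h>5)&(ss>150)&(v>80)&(W[...,2]<.2)&(W[...,0]<.66),100)
plan(.507,-.075,.1,90); plan(.507,-.075,.012,90)
E
```

```text
[0.51559276 0.10325717 0.09791761] [3.53660784e-02 9.99372136e-01 6.58056684e-04 2.03486883e-03] 0.3092169615607341 59.59612190723419
px 256 221 n 12058 z [131. 136. 137.] all [508.2 104.4] [110.5  31.2] -6.5 top [508.  104.3] [109.7  27.5] -3.9
row 0.01 0.02 -0.51 -0.09 -3.57 -0.07
row 0.01 0.02 -0.51 -0.09 -3.57 1.69
```

Emit:
arm_command(
  targets="0 0 -0.1 -0.02 -0.7 -0.1 1;0 0 -0.3 -0.04 -1.6 -0.1 1;0 0 -0.5 -0.07 -2.6 -0.1 1;0 0 -0.5 -0.09 -3.3 0 1;0 0 -0.5 -0.09 -3.57 0.4 1;0 0 -0.5 -0.09 -3.57 0.9 1;0 0 -0.5 -0.09 -3.57 1.3 1;0 0 -0.5 -0.09 -3.57 1.5 1;0 0 -0.5 -0.09 -3.57 1.6 1;0 0 -0.5 -0.09 -3.57 1.65 1;0 0 -0.5 -0.09 -3.57 1.65 1",
)

```text
t: 9.05
position: [0.5063, -0.0752, 0.013]
tool_rot: [0.0, 1.0, -0.0, 0.0]
contact_force: [-0.1, -0.1, -2.1]
finger_gap: 0.305
grip_force: 59.7
```

Emit:
arm_command(
  targets="0 0 0 0 0 0.05 1;0 0 0 0 0 0.1 1;0 0 0 0 0 0.1 1",
)

```text
t: 9.35
position: [0.5068, -0.0754, 0.0097]
tool_rot: [0.0, 1.0, -0.0, 0.001]
contact_force: [-3.4, 0.9, 22.5]
finger_gap: 0.31
grip_force: 62.4
```

Emit:
arm_command(
  targets="0 0 0 0 0 -0.05 1;0 0 0 0 0 -0.05 0.9;0 0 0 0 0 -0.05 0.55;0 0 0 0 0 -0.05 0.5;0 0 0 0 0 -0.05 0.5;0 0 0 0 0 -0.5 0.5;0 0 0 0 0 -1.2 0.5;0 0 0 0 0 -2 0.5;0 0 0 0 0 -3 0.5;0 0 0 0 0 -4 0.5;0 0 0 0 0 -4.5 0.5;0 0 0 0 0 -4.5 0.5",
)

```text
t: 10.55
position: [0.5081, -0.0756, 0.2366]
tool_rot: [0.001, 1.0, -0.0, 0.003]
contact_force: [-0.1, -0.2, 0.2]
finger_gap: 0.502
grip_force: 0.0
```

```bash
python3 - <<'E'
from h import *
s=monitor.read_state();print(s['position'],s['tool_rot'],s['finger_gap'],s['grip_force'])
im,W=cloud('wrist')
H=hsv(im);h,ss,v=[H[...,i].astype(int) for i in range(3)]
comps(im,W,(h<15)&(h>5)&(ss>150)&(v>80)&(W[...,2]<.2)&(W[...,0]<.66),100)
print('cork');comps(im,W,(h>8)&(h<22)&(ss>50)&(ss<190)&(W[...,2]<.02)&(abs(W[...,0]-.5)<.12)&(abs(W[...,1]+.08)<.1),100)
print('tray');comps(im,W,(v<60)&(W[...,2]<.035)&(W[...,1]<-.1)&(W[...,0]>.3)&(W[...,0]<.7),300)
hub=np.array([.5424,.2937]);
plan(.5453,.3557,.24,-2.7);plan(.5453,.3557,.156,-2.7)
E
```

```text
[ 0.50806862 -0.07563047  0.23655089] [ 5.30727210e-04  9.99993781e-01 -2.70195034e-04  3.47620660e-03] 0.5020442459282121 0.0
px 391 6 n 899 z [16. 30. 33.] all [346.7  59.6] [87.6 14.1] 87.2 top [347.2  64.8] [77.3 14. ] 87.5
px 256 153 n 2492 z [12. 48. 50.] all [505.4 -74.8] [124.   31.5] 0.1 top [506.2 -75.1] [122.4  26.9] 0.4
cork
px 257 141 n 7345 z [-2.  2. 12.] all [506.  -73.4] [181.8  92.7] -0.1 top [506.  -73.4] [181.7  92.7] -0.2
px 205 172 n 106 z [-0. 11. 19.] all [ 534.6 -140.6] [65.2  1.2] -3.0 top [ 534.  -140.9] [64.1  0.3] -2.8
tray
px 153 173 n 5892 z [ 1.  3. 25.] all [ 552.3 -188.4] [248.5  94.5] -2.6 top [ 552.5 -188.6] [248.1  94.5] -2.7
px 65 178 n 15051 z [ 1.  3. 25.] all [ 554.9 -321.8] [249.   96.2] -0.6 top [ 554.9 -321.4] [249.2  95.9] -0.3
row 0.02 0.02 11.58 -0.76 8.63 -0.11
row 0.02 0.02 11.58 -0.75 8.63 1.57
```

Emit:
arm_command(
  targets="0 0 11.58 -0.76 8.63 -0.3 0.4;0 0 11.58 -0.76 8.63 -0.3 0.4;0 0 11.58 -0.76 8.63 -0.3 0.4;0 0 11.58 -0.76 8.63 -0.3 0.4;0 0 11.58 -0.76 8.63 -0.3 0.4;0 0 11.58 -0.76 8.63 -0.3 0.4;0 0 11.58 -0.76 8.63 -0.3 0.4;0 0 11.58 -0.76 8.63 -0.3 0.4;0 0 11.58 -0.76 8.63 -0.3 0.4;0 0 11.58 -0.76 8.63 -0.3 0.4;0 0 11.58 -0.76 8.63 -0.3 0.4;0 0 11.58 -0.76 8.63 -0.3 0.4",
)

```text
t: 11.8
position: [0.5435, 0.3561, 0.2453]
tool_rot: [0.724, 0.69, -0.002, 0.0]
contact_force: [-0.7, 0.1, -0.3]
finger_gap: 0.599
grip_force: 0.0
```

```bash
python3 - <<'E'
from h import *
s=monitor.read_state();print(s['position'],s['tool_rot'],s['finger_gap'],s['grip_force'])
im,W=cloud('wrist');save('w5.png',im)
H=hsv(im);h,ss,v=[H[...,i].astype(int) for i in range(3)]
print('red');comps(im,W,((h<6)|(h>174))&(ss>130)&(W[...,2]>.14)&(W[...,2]<.21)&(W[...,1]>0),50)
print('rim');comps(im,W,(v<70)&(W[...,2]>.128)&(W[...,2]<.145),100)
plan(.5453,.3557,.24,-2.7);plan(.5453,.3557,.156,-2.7)
E
```

```text
[0.54350131 0.35611765 0.24530272] [ 7.23907031e-01  6.89894912e-01 -1.87775656e-03  3.08620532e-04] 0.5987606262470675 0.0
red
px 258 185 n 1089 z [152. 191. 193.] all [545.4 359.1] [24.2 23.3] 86.4 top [545.7 358.9] [23.9 22.7] 86.7
rim
px 213 198 n 1129 z [132. 136. 139.] all [501.2 331.7] [88.4 29.9] 58.6 top [501.2 331.7] [88.4 29.9] 58.6
px 299 192 n 819 z [132. 136. 138.] all [582.5 338.1] [67.7 18.9] -49.5 top [582.5 338.1] [67.7 18.9] -49.5
px 284 279 n 618 z [130. 136. 138.] all [561.2 243.8] [69.8 17.3] 23.1 top [561.2 243.8] [69.8 17.3] 23.1
row -0.01 0.02 0.03 -0.0 0.03 0.12
row -0.01 0.02 0.03 0.0 0.04 1.8
```

View pics/w5.png

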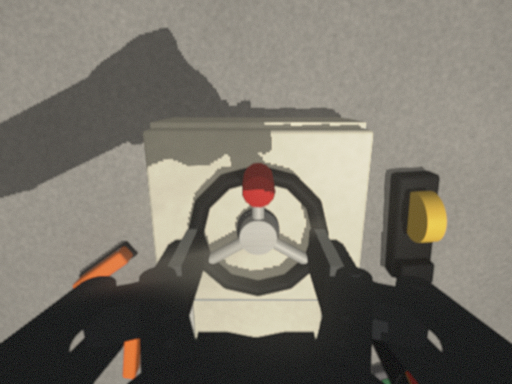

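The knob is at (258,185), dead ahead of the fingers, with the wheel below it. The tape dispenser at (412,225) is clear. I'll grip the knob.

Emit:
arm_command(
  targets="0 0 0 0.04 0.05 0.5 0.4;0 0 0 0.04 0.05 1 0.4;0 0 0 0.04 0.05 1.5 0.4;0 0 0 0.04 0.05 1.78 0.4;0 0 0 0.04 0.05 1.78 0.4;0 0 0 0.04 0.05 1.78 0.6;0 0 0 0.04 0.05 1.78 1;0 0 0 0.04 0.05 1.78 1;0 0 0 0.04 0.05 1.78 1;0 0 0 0.04 0.05 1.78 1",
)

```text
t: 12.85
position: [0.5475, 0.3582, 0.1603]
tool_rot: [0.723, 0.69, 0.001, 0.0]
contact_force: [-1.3, -1.8, 6.9]
finger_gap: 0.253
grip_force: 58.9
```

```bash
python3 - <<'E'
from h import *
s=monitor.read_state();print(s['position'],R.from_quat(s['tool_rot']).as_matrix().round(3),s['finger_gap'],s['grip_force'],s['contact_force'])
r=62/50
for k in range(3):
    a0=np.radians(120*k)
    print(k,'; '.join('%.2f %.2f'%(r*(np.cos(a)-np.cos(a0)),r*(np.sin(a)-np.sin(a0))) for a in a0+np.radians(10*np.arange(1,13))))
E
```

```text
[0.54748781 0.35821093 0.1602773 ] [[ 0.047  0.999  0.001]
 [ 0.999 -0.047  0.001]
 [ 0.001  0.001 -1.   ]] 0.25312339854481153 58.85104179382324 [-1.27435353 -1.82138603  6.86439145]
0 -0.02 0.22; -0.07 0.42; -0.17 0.62; -0.29 0.80; -0.44 0.95; -0.62 1.07; -0.82 1.17; -1.02 1.22; -1.24 1.24; -1.46 1.22; -1.66 1.17; -1.86 1.07
1 -0.18 -0.12; -0.33 -0.28; -0.45 -0.45; -0.55 -0.65; -0.60 -0.86; -0.62 -1.07; -0.60 -1.29; -0.55 -1.50; -0.45 -1.69; -0.33 -1.87; -0.18 -2.02; -0.00 -2.15
2 0.20 -0.09; 0.40 -0.15; 0.62 -0.17; 0.84 -0.15; 1.04 -0.09; 1.24 -0.00; 1.42 0.12; 1.57 0.28; 1.69 0.45; 1.79 0.65; 1.84 0.86; 1.86 1.07
```

Emit:
arm_command(
  targets="0 0 0 -0.02 0.22 0 1;0 0 0 -0.07 0.42 0 1;0 0 0 -0.17 0.62 0 1;0 0 0 -0.29 0.80 0 1;0 0 0 -0.44 0.95 0 1;0 0 0 -0.62 1.07 0 1;0 0 0 -0.82 1.17 0 1;0 0 0 -1.02 1.22 0 1;0 0 0 -1.24 1.24 0 1;0 0 0 -1.24 1.24 0 1",
)

```text
t: 13.85
position: [0.6048, 0.2932, 0.1602]
tool_rot: [0.723, 0.69, -0.0, -0.001]
contact_force: [-7.7, -1.8, 8.9]
finger_gap: 0.252
grip_force: 59.3
```

```bash
python3 - <<'E'
from h import *
s=monitor.read_state();print(s['position'],s['finger_gap'],s['grip_force'],s['contact_force'])
im,W=cloud('wrist');save('w6.png',im)
r=62/50
for a0 in(90,200,310):
    a0=np.radians(a0)
    print('; '.join('%.2f %.2f'%(r*(np.cos(a)-np.cos(a0)),r*(np.sin(a)-np.sin(a0))) for a in a0+np.radians(10*np.arange(1,13))))
E
```

```text
[0.60478695 0.29317677 0.16022668] 0.2521803252879002 59.30601954460144 [-7.73045871 -1.80943598  8.91446312]
-0.22 -0.02; -0.42 -0.07; -0.62 -0.17; -0.80 -0.29; -0.95 -0.44; -1.07 -0.62; -1.17 -0.82; -1.22 -1.02; -1.24 -1.24; -1.22 -1.46; -1.17 -1.66; -1.07 -1.86
0.09 -0.20; 0.22 -0.37; 0.37 -0.53; 0.55 -0.65; 0.74 -0.74; 0.95 -0.80; 1.17 -0.82; 1.38 -0.80; 1.59 -0.74; 1.79 -0.65; 1.96 -0.53; 2.12 -0.37
0.15 0.15; 0.28 0.33; 0.37 0.53; 0.42 0.73; 0.44 0.95; 0.42 1.17; 0.37 1.37; 0.28 1.57; 0.15 1.75; 0.00 1.90; -0.18 2.02; -0.37 2.12
```

View pics/w6.png

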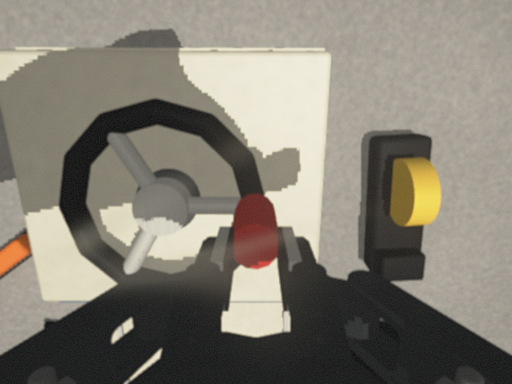

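The spoke now points along press +x (knob at (256,230)): a quarter turn done with small forces. I'll continue.

Emit:
arm_command(
  targets="0 0 0 -0.22 -0.02 0 1;0 0 0 -0.42 -0.07 0 1;0 0 0 -0.62 -0.17 0 1;0 0 0 -0.80 -0.29 0 1;0 0 0 -0.95 -0.44 0 1;0 0 0 -1.07 -0.62 0 1;0 0 0 -1.17 -0.82 0 1;0 0 0 -1.22 -1.02 0 1;0 0 0 -1.24 -1.24 0 1;0 0 0 -1.22 -1.46 0 1;0 0 0 -1.17 -1.66 0 1",
)

```text
t: 15.0
position: [0.5227, 0.2377, 0.1603]
tool_rot: [0.724, 0.69, 0.002, 0.002]
contact_force: [4.3, -3.3, 3.6]
finger_gap: 0.254
grip_force: 59.2
```

Emit:
arm_command(
  targets="0 0 0 0.09 -0.20 0 1;0 0 0 0.22 -0.37 0 1;0 0 0 0.37 -0.53 0 1;0 0 0 0.55 -0.65 0 1;0 0 0 0.74 -0.74 0 1;0 0 0 0.95 -0.80 0 1;0 0 0 1.17 -0.82 0 1;0 0 0 1.38 -0.80 0 1;0 0 0 1.59 -0.74 0 1;0 0 0 1.79 -0.65 0 1;0 0 0 1.96 -0.53 0 1",
)

```text
t: 16.1
position: [0.4973, 0.3386, 0.1602]
tool_rot: [0.723, 0.691, -0.0, -0.001]
contact_force: [-5.9, -2.4, 10.3]
finger_gap: 0.25
grip_force: 60.2
```

Emit:
arm_command(
  targets="0 0 0 0.15 0.15 0 1;0 0 0 0.28 0.33 0 1;0 0 0 0.37 0.53 0 1;0 0 0 0.42 0.73 0 1;0 0 0 0.44 0.95 0 1;0 0 0 0.44 1.0 0 1;0 0 0 0.44 1.0 0 1",
)

```text
t: 16.8
position: [0.5462, 0.3583, 0.1601]
tool_rot: [0.723, 0.691, -0.002, -0.002]
contact_force: [-13.0, -1.8, 14.5]
finger_gap: 0.252
grip_force: 61.1
```

```bash
python3 - <<'E'
from h import *
s=monitor.read_state();print(s['position'],s['finger_gap'],s['grip_force'],s['contact_force'])
E
```

```text
[0.54619534 0.35826958 0.16008557] 0.25216504699703907 61.07117056846619 [-12.97393389  -1.83404225  14.50243941]
```

Emit:
arm_command(
  targets="0 0 0 0 0.05 0 1;0 0 0 0 0.08 0 1;0 0 0 0 0.08 0 1",
)

```text
t: 17.1
position: [0.5466, 0.3583, 0.16]
tool_rot: [0.722, 0.691, -0.004, -0.004]
contact_force: [-23.7, -1.3, 21.5]
finger_gap: 0.251
grip_force: 62.1
```

Emit:
arm_command(
  targets="0 0 0 0 -0.08 0 1;0 0 0 0 -0.08 0 0.6;0 0 0 0 -0.08 0 0.4;0 0 0 0 -0.08 0 0.4;0 0 0 0 -0.08 -0.8 0.4;0 0 0 0 -0.08 -1.5 0.4;0 0 0 -2.5 -0.08 -1.7 0.5;0 0 0 -4 -0.2 -1.7 0.5;0 0 0 -5.3 -0.2 -1.7 0.5;0 0 0 -5.3 -0.2 -1.7 0.5;0 0 0 -5.3 -0.2 -1.7 0.5",
)

```text
t: 18.2
position: [0.5324, 0.106, 0.2438]
tool_rot: [0.724, 0.69, 0.0, 0.0]
contact_force: [1.4, -0.4, 0.7]
finger_gap: 0.499
grip_force: 0.0
```

```bash
python3 - <<'E'
from h import *
s=monitor.read_state();print(s['position'],s['tool_rot'],s['finger_gap'])
im,W=cloud('wrist');save('w7.png',im);np.savez('w7.npz',im=im,W=W)
H=hsv(im);h,ss,v=[H[...,i].astype(int) for i in range(3)]
print('spines');comps(im,W,(h>100)&(h<130)&(ss>120)&(W[...,2]>.055)&(W[...,2]<.08)&(W[...,1]<.2),30)
print('feet');comps(im,W,(h>100)&(h<130)&(ss>120)&(W[...,2]>.025)&(W[...,2]<.055)&(W[...,1]<.2),30)
print('bed');comps(im,W,(W[...,2]>.033)&(W[...,2]<.044)&(ss<60)&(W[...,1]<.22),500)
im,W=cloud('top');H=hsv(im);h,ss,v=[H[...,i].astype(int) for i in range(3)]
print('top red');comps(im,W,((h<6)|(h>174))&(ss>130)&(W[...,2]>.14)&(W[...,2]<.21)&(W[...,1]>.2),20)
print('orange');comps(im,W,(h<15)&(h>5)&(ss>190)&(v>120)&(W[...,2]>.01)&(W[...,0]<.66),50)
E
```

```text
[0.53238837 0.10604707 0.24375557] [7.23545928e-01 6.90275979e-01 4.32971443e-04 4.20175645e-04] 0.4988580167834284
spines
px 257 123 n 260 z [67. 68. 69.] all [535.4 145.8] [53.8  8.8] 87.4 top [535.4 145.8] [53.8  8.8] 87.4
px 304 127 n 202 z [60. 68. 69.] all [587.8 142.1] [53.8  3.6] 86.8 top [587.8 142.1] [53.8  3.6] 86.8
px 310 127 n 160 z [66. 68. 70.] all [594.3 141.7] [54.   3.9] 87.1 top [594.3 141.7] [54.   3.9] 87.1
px 253 146 n 35 z [66. 68. 69.] all [531.1 125.9] [13.6  2.2] 87.1 top [531.1 125.9] [13.6  2.2] 87.1
px 256 195 n 336 z [64. 68. 70.] all [531.5  64.8] [58.8  9.4] 87.1 top [531.5  64.8] [58.8  9.4] 87.1
feet
px 245 126 n 604 z [31. 33. 35.] all [523.4 142.2] [61.3 15.9] 87.7 top [522.8 142.3] [61.2 14.7] 87.7
px 266 126 n 605 z [28. 33. 35.] all [547.6 140.9] [61.9 16.2] 84.1 top [547.9 141. ] [61.3 14.3] 86.4
px 292 128 n 574 z [31. 33. 35.] all [578.2 139.8] [61.3 17.1] -88.1 top [579.2 140.5] [59.6 17.1] 89.9
px 315 127 n 349 z [30. 33. 35.] all [606.3 138. ] [61.4  8.5] 87.0 top [606.4 139.2] [59.1  8.5] 87.0
px 246 193 n 523 z [30. 33. 35.] all [517.7  58.2] [61.5 14.5] 87.0 top [517.9  58.2] [61.5 14. ] 87.0
px 266 193 n 497 z [30. 33. 34.] all [543.7  56.8] [62.2 13.8] 85.9 top [543.7  56.8] [62.2 13.8] 85.9
bed
px 443 77 n 687 z [35. 43. 44.] all [750.9 187.6] [45.1 29.9] 0.2 top [751.  187.7] [45.  29.9] 0.2
px 255 150 n 8384 z [35. 37. 38.] all [533.3 105.3] [178.8 178.1] -2.8 top [533.3 105.3] [178.8 178.1] -2.8
top red
px 116 188 n 109 z [146. 190. 196.] all [545.1 356. ] [24.4 22.6] 73.7 top [545.3 355.7] [24.1 22.6] 66.6
orange
px 263 207 n 304 z [45. 50. 54.] all [506.3 -75.2] [119.9  25.7] 0.9 top [506.3 -76.8] [119.8  22.7] 1.0
px 221 259 n 175 z [22. 34. 38.] all [337.2  58.3] [89.3 18.7] 78.2 top [337.2  58.3] [89.3 18.7] 78.3
```

View pics/w7.png

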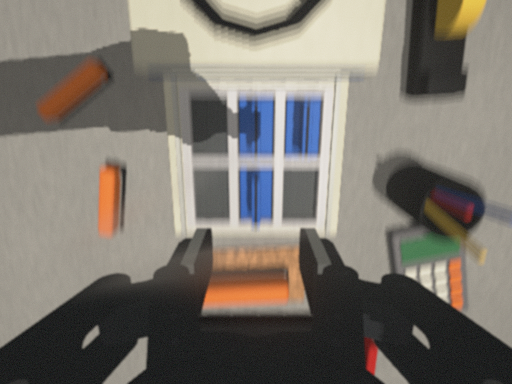

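Three holders are in the bed: holder4 at (257,125), holder6 at (305,125) and holder3 at (256,195). The other cavities are empty. The bed is fully out and the stapler is on its mat. I'll take holder3 first.

Emit:
arm_command(
  targets="0 0 0 -0.84 0.02 0.8 0.55;0 0 0 -0.84 0.02 1.7 0.55;0 0 0 -0.84 0.02 2.6 0.55;0 0 0 -0.84 0.02 3.4 0.55;0 0 0 -0.84 0.02 3.9 0.55;0 0 0 -0.84 0.02 4.06 0.55;0 0 0 -0.84 0.02 4.06 0.55;0 0 0 -0.84 0.02 4.06 0.7;0 0 0 -0.84 0.02 4.06 1;0 0 0 -0.84 0.02 4.06 1;0 0 0 -0.84 0.02 4.06 1;0 0 0 -0.84 0.02 4.06 1",
)

```text
t: 19.5
position: [0.5316, 0.0663, 0.041]
tool_rot: [0.723, 0.69, 0.0, 0.0]
contact_force: [-0.2, -0.6, -0.3]
finger_gap: -0.0
grip_force: 0.0
```

Emit:
arm_command(
  targets="0 0 0 0 0 -0.1 1;0 0 0 0 0 -0.3 1;0 0 0 0 0 -0.8 1;0 0 0 0 0 -1.4 1;0 0 0 0 0 -1.6 1;0 0 0 0 0 -1.6 1",
)

```text
t: 20.1
position: [0.5322, 0.0664, 0.1222]
tool_rot: [0.723, 0.69, 0.002, 0.001]
contact_force: [0.2, -0.5, -0.9]
finger_gap: 0.005
grip_force: 0.0
```

```bash
python3 - <<'E'
from h import *
s=monitor.read_state();print(s['position'],s['finger_gap'],s['grip_force'],s['contact_force'])
im,W=cloud('wrist');H=hsv(im);h,ss,v=[H[...,i].astype(int) for i in range(3)]
comps(im,W,(h>100)&(h<130)&(ss>120)&(W[...,2]>.05),30)
for dx in(-.075,0,.075): plan(.5549+dx,-.3216,.1,-.4)
E
```

```text
[0.5321941  0.0664138  0.12223488] 0.004717212316086248 0.0 [ 0.16102532 -0.45457881 -0.85345699]
px 254 78 n 999 z [66. 68. 69.] all [535.8 147.9] [59.5  9.7] 86.8 top [535.8 147.9] [59.5  9.7] 86.8
px 333 78 n 1330 z [51. 67. 69.] all [591.3 145.2] [59.8 10.4] 87.1 top [591.3 145.1] [59.6 10.4] 87.2
px 254 189 n 709 z [56. 68. 69.] all [531.4  68. ] [52.7  9.8] 87.2 top [531.4  67.9] [52.6  9.7] 87.4
row 0.01 -0.0 -0.28 -7.8 -0.67 0.42
row 0.01 -0.0 -0.28 -7.73 0.83 0.42
row 0.01 -0.0 -0.28 -7.66 2.32 0.42
```

Empty again. As with the stapler, the real fingertips seem to sit higher than the TCP. I'll measure the tips in the wrist depth image.

```bash
python3 - <<'E'
from h import *
s=monitor.read_state();print(s['position'],s['finger_gap'])
im,W=cloud('wrist');save('w8.png',im)
L=R.from_quat(s['tool_rot']).inv().apply((W-s['position']).reshape(-1,3)).reshape(W.shape)*1000
for v in range(200,300,8):
    print(v,[tuple(np.round(L[v,u]).astype(int)) if np.isfinite(L[v,u,0]) else None for u in (236,246,256,266,276)])
E
```

```text
[0.53156513 0.06641928 0.12107664] -0.0008142364697062389
200 [(np.int64(-15), np.int64(-17), np.int64(87)), (np.int64(-15), np.int64(-8), np.int64(88)), (np.int64(-3), np.int64(1), np.int64(52)), (np.int64(-16), np.int64(9), np.int64(89)), (np.int64(-15), np.int64(18), np.int64(88))]
208 [(np.int64(-22), np.int64(-17), np.int64(88)), (np.int64(-22), np.int64(-8), np.int64(88)), (np.int64(-10), np.int64(1), np.int64(53)), (np.int64(-23), np.int64(9), np.int64(88)), (np.int64(-23), np.int64(18), np.int64(88))]
216 [(np.int64(-30), np.int64(-17), np.int64(88)), (np.int64(-30), np.int64(-8), np.int64(89)), (np.int64(-16), np.int64(1), np.int64(53)), (np.int64(-30), np.int64(10), np.int64(89)), (np.int64(-30), np.int64(18), np.int64(89))]
224 [(np.int64(-39), np.int64(-17), np.int64(92)), (np.int64(-39), np.int64(-8), np.int64(92)), (np.int64(-22), np.int64(1), np.int64(52)), (np.int64(-39), np.int64(10), np.int64(92)), (np.int64(-39), np.int64(19), np.int64(92))]
232 [(np.int64(-44), np.int64(-17), np.int64(85)), (np.int64(12), np.int64(-4), np.int64(-38)), (np.int64(11), np.int64(1), n
[... 1211 characters left out ...]
4(7), np.int64(-75))]
280 [(np.int64(13), np.int64(-6), np.int64(-79)), (np.int64(13), np.int64(-3), np.int64(-79)), (np.int64(4), np.int64(1), np.int64(-65)), (np.int64(12), np.int64(4), np.int64(-78)), (np.int64(13), np.int64(7), np.int64(-79))]
288 [(np.int64(13), np.int64(-6), np.int64(-84)), (np.int64(13), np.int64(-3), np.int64(-84)), (np.int64(0), np.int64(1), np.int64(-65)), (np.int64(13), np.int64(4), np.int64(-83)), (np.int64(13), np.int64(7), np.int64(-83))]
296 [(np.int64(17), np.int64(-5), np.int64(-94)), (np.int64(10), np.int64(-3), np.int64(-84)), (np.int64(-3), np.int64(1), np.int64(-65)), (np.int64(12), np.int64(4), np.int64(-87)), (np.int64(18), np.int64(6), np.int64(-95))]
```

View pics/w8.png

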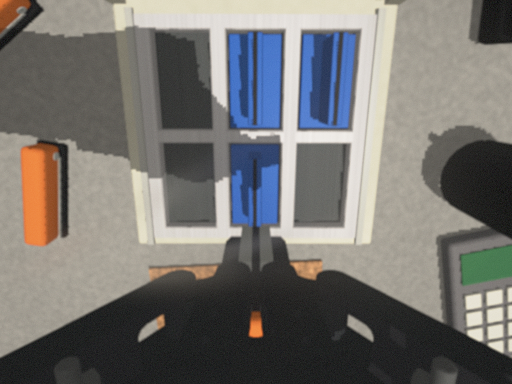

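The wrist view shows the shut finger pads ending at row ~230, which depth puts about 30 mm behind the stated TCP. That explains both misses. I'll go about 26 mm lower and watch the force.

Emit:
arm_command(
  targets="0 0 0 0 0 0.3 0.55;0 0 0 0 0 0.8 0.55;0 0 0 0 0 1.3 0.55;0 0 0 0 0 1.7 0.55;0 0 0 0 0 1.9 0.55;0 0 0 0 0 2 0.55;0 0 0 0 0 2.08 0.55;0 0 0 0 0 2.08 0.55",
)

```text
t: 21.0
position: [0.5313, 0.0662, 0.0164]
tool_rot: [0.723, 0.69, -0.0, 0.0]
contact_force: [0.7, 0.2, -0.7]
finger_gap: 0.448
grip_force: 0.0
```

Emit:
arm_command(
  targets="0 0 0 0 0 0 0.8;0 0 0 0 0 0 1;0 0 0 0 0 0 1;0 0 0 0 0 0 1",
)

```text
t: 21.4
position: [0.5317, 0.0663, 0.0172]
tool_rot: [0.723, 0.69, 0.001, 0.0]
contact_force: [-1.5, -0.3, 6.9]
finger_gap: 0.102
grip_force: 59.7
```

Emit:
arm_command(
  targets="0 0 0 0 0 -0.1 1;0 0 0 0 0 -0.3 1;0 0 0 0 0 -0.8 1;0 0 0 0 0 -1.4 1;0 0 0 0 0 -1.9 1;0 0 0 0 0 -1.9 1;0 0 0 0 0 -1.9 1",
)

```text
t: 22.1
position: [0.5314, 0.0664, 0.1122]
tool_rot: [0.723, 0.69, 0.001, 0.0]
contact_force: [0.0, -0.1, -1.4]
finger_gap: 0.103
grip_force: 58.9
```

```bash
python3 - <<'E'
from h import *
s=monitor.read_state();print(s['position'],s['finger_gap'],s['grip_force'],s['contact_force'])
im,W=cloud('wrist');H=hsv(im);h,ss,v=[H[...,i].astype(int) for i in range(3)]
comps(im,W,(h>100)&(h<130)&(ss>120)&(W[...,2]>.05),30)
for dx in(-.075,0,.075): plan(.5549+dx,-.3216,.1,-.4)
plan(.5549,-.3216,-.005,-.4)
E
```

```text
[0.53142921 0.0664471  0.11220959] 0.10343358426484132 58.88709783554077 [ 0.03467563 -0.12029968 -1.43857997]
px 255 77 n 1118 z [66. 68. 69.] all [535.8 148.1] [59.7  9.7] 86.9 top [535.8 148.1] [59.7  9.7] 86.9
px 334 75 n 897 z [51. 67. 69.] all [588.1 145.4] [59.3  4.1] 87.2 top [588.1 145.3] [59.   4.1] 87.2
px 346 77 n 518 z [66. 68. 69.] all [594.5 145. ] [59.2  4.1] 87.2 top [594.5 145. ] [59.2  4.1] 87.2
px 256 213 n 4822 z [126. 128. 164.] all [531.2  67.8] [64.3 38.6] 86.1 top [531.6  65.2] [59.4  9.6] 87.1
px 249 292 n 541 z [162. 163. 168.] all [528.1  56.1] [40.5  3.2] 87.0 top [528.1  56.1] [40.5  3.2] 87.0
row -0.0 -0.0 -0.28 -7.8 -0.66 0.23
row -0.0 -0.0 -0.28 -7.73 0.84 0.23
row -0.0 -0.0 -0.28 -7.66 2.34 0.23
row -0.0 -0.0 -0.28 -7.73 0.84 2.33
```

Emit:
arm_command(
  targets="0 0 -0.05 -0.8 0.3 0 1;0 0 -0.1 -1.7 0.5 0 1;0 0 -0.15 -2.6 0.8 0 1;0 0 -0.2 -3.5 1.1 0 1;0 0 -0.28 -4.4 1.4 0 1;0 0 -0.28 -5.3 1.7 0 1;0 0 -0.28 -6.2 2 0 1;0 0 -0.28 -7 2.2 0 1;0 0 -0.28 -7.5 2.34 0 1;0 0 -0.28 -7.64 2.34 0 1;0 0 -0.28 -7.64 2.34 0.3 1;0 0 -0.28 -7.64 2.34 0.7 1",
)

```text
t: 23.35
position: [0.6302, -0.3191, 0.0751]
tool_rot: [0.709, 0.705, 0.0, -0.0]
contact_force: [0.1, -0.4, -1.5]
finger_gap: 0.1
grip_force: 58.9
```

Emit:
arm_command(
  targets="0 0 0 0 0 0.5 1;0 0 0 0 0 1 1;0 0 0 0 0 1.3 1;0 0 0 0 0 1.5 1;0 0 0 0 0 1.55 1;0 0 0 0 0 1.55 1",
)

```text
t: 23.95
position: [0.6304, -0.3206, -0.001]
tool_rot: [0.71, 0.704, 0.0, 0.0]
contact_force: [-0.7, -0.1, -1.1]
finger_gap: 0.104
grip_force: 58.9
```

```bash
python3 - <<'E'
from h import *
s=monitor.read_state();print(s['position'],s['finger_gap'],s['grip_force'],s['contact_force'])
plan(.6299,-.3205,-.005,-.4)
im,W=cloud('wrist');save('w9.png',im)
H=hsv(im);h,ss,v=[H[...,i].astype(int) for i in range(3)]
comps(im,W,(h>100)&(h<130)&(ss>120)&(W[...,1]<-.2)&(W[...,2]<.09),30)
print('tray');comps(im,W,(v<60)&(W[...,2]<.035)&(W[...,1]<-.2)&(W[...,0]>.3)&(W[...,0]<.7),300)
E
```

```text
[ 0.63044078 -0.32055902 -0.00102731] 0.10435094168163987 58.86474788188934 [-0.65741663 -0.12916801 -1.09244512]
row 0.0 -0.0 -0.0 0.0 -0.01 0.08
px 255 222 n 6126 z [ 3. 15. 51.] all [ 630.4 -328.7] [83.  43.7] 88.9 top [ 630.9 -321.8] [59.6  9.7] 89.4
tray
px 101 42 n 13557 z [ 1.  3. 25.] all [ 585.5 -223. ] [160.   32.8] -3.1 top [ 587.2 -237.2] [141.3   4.6] -3.1
px 345 31 n 1839 z [ 1. 11. 25.] all [ 671.4 -222.7] [33.6 10. ] 85.7 top [ 672.8 -225.7] [29.8  7.3] 73.9
px 120 192 n 17707 z [ 1.  3. 25.] all [ 560.3 -302.4] [180.7  77.7] 10.1 top [ 572.  -276.9] [127.6   4.3] -0.7
px 330 211 n 4372 z [ 1.  3. 25.] all [ 666.4 -318.1] [75.7 27.6] 89.3 top [ 678.3 -309.8] [58.7  4. ] 89.3
px 50 303 n 3192 z [ 2.  9. 24.] all [ 518.8 -358.5] [91.4 19.6] 1.0 top [ 508.4 -366.9] [46.6  3.5] 0.5
```

View pics/w9.png

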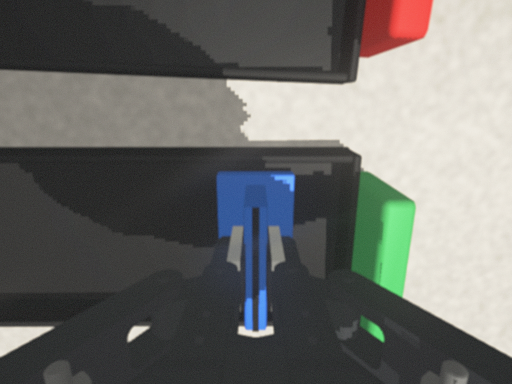

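The holder hangs upright inside the green-tabbed tray, foot at (255,205), clear of all walls. I'll lower it to touch and release.

Emit:
arm_command(
  targets="0 0 0 0 0 0.05 1;0 0 0 0 0 0.08 1;0 0 0 0 0 0.1 1;0 0 0 0 0 0.1 1",
)

```text
t: 24.4
position: [0.6305, -0.321, -0.0052]
tool_rot: [0.71, 0.704, 0.0, 0.0]
contact_force: [-1.8, 1.1, 4.5]
finger_gap: 0.103
grip_force: 59.6
```

Emit:
arm_command(
  targets="0 0 0 0 0 0 0.9;0 0 0 0 0 0 0.6;0 0 0 0 0 0 0.55;0 0 0 0 0 0 0.55;0 0 0 0 0 -0.3 0.55;0 0 0 0 0 -1 0.55;0 0 0 0 0 -1.8 0.55;0 0 0 0 0 -2.6 0.55;0 0 0 0 0 -3 0.55;0 0 0 0 0 -3 0.55",
)

```text
t: 25.4
position: [0.6321, -0.322, 0.1489]
tool_rot: [0.71, 0.704, 0.001, 0.003]
contact_force: [1.0, -0.1, 0.4]
finger_gap: 0.451
grip_force: 0.0
```

```bash
python3 - <<'E'
from h import *
s=monitor.read_state();print(s['position'],s['finger_gap'],s['grip_force'],s['contact_force'])
plan(.5358,.1475,.15,-2.7);plan(.5358,.1475,.0165,-2.7)
im,W=cloud('wrist')
H=hsv(im);h,ss,v=[H[...,i].astype(int) for i in range(3)]
comps(im,W,(h>100)&(h<130)&(ss>120)&(W[...,1]<-.2)&(W[...,2]<.09),30)
E
```

```text
[ 0.63209813 -0.32199402  0.14894795] 0.4513306267474038 0.0 [ 0.99038168 -0.12699714  0.44629788]
row 0.05 0.02 0.28 9.37 -2.0 -0.06
row 0.05 0.02 0.28 9.38 -2.02 2.61
px 252 169 n 2715 z [ 2. 11. 47.] all [ 629.9 -327.6] [79.4 41.9] 88.6 top [ 631.  -322.9] [59.7  9.3] 89.2
px 418 340 n 40 z [51. 55. 62.] all [ 797.8 -492.4] [6.7 2.4] 14.1 top [ 797.8 -492.4] [4.6 2.2] 23.7
px 375 363 n 547 z [52. 74. 89.] all [ 749.2 -502.2] [23.8  3.8] 14.0 top [ 750.8 -501.6] [20.5  3.3] 13.6
```

Emit:
arm_command(
  targets="0 0 0.28 9.37 -2 -0.3 0.55;0 0 0.28 9.37 -2 -0.3 0.55;0 0 0.28 9.37 -2 -0.3 0.55;0 0 0.28 9.37 -2 -0.3 0.55;0 0 0.28 9.37 -2 -0.3 0.55;0 0 0.28 9.37 -2 -0.3 0.55;0 0 0.28 9.37 -2 -0.3 0.55;0 0 0.28 9.37 -2 -0.3 0.55;0 0 0.28 9.37 -2 -0.3 0.55;0 0 0.28 9.37 -2 -0.3 0.55;0 0 0.28 9.37 -2 -0.3 0.55;0 0 0.28 9.37 -2 -0.3 0.55",
)

```text
t: 26.65
position: [0.5331, 0.1488, 0.1582]
tool_rot: [0.723, 0.691, -0.001, -0.0]
contact_force: [-0.4, -0.4, -0.7]
finger_gap: 0.446
grip_force: 0.0
```

Emit:
arm_command(
  targets="0 0 0 0 0 0 0.55;0 0 0 0 0 0 0.55",
)

```text
t: 26.85
position: [0.534, 0.1467, 0.1587]
tool_rot: [0.724, 0.69, -0.0, 0.0]
contact_force: [0.7, -0.3, -0.4]
finger_gap: 0.446
grip_force: 0.0
```

```bash
python3 - <<'E'
from h import *
s=monitor.read_state();print(s['position'],s['finger_gap'],s['grip_force'],s['contact_force'])
plan(.5358,.1475,.0165,-2.7)
im,W=cloud('wrist')
H=hsv(im);h,ss,v=[H[...,i].astype(int) for i in range(3)]
comps(im,W,(h>100)&(h<130)&(ss>120)&(W[...,1]<.2)&(W[...,2]<.09),30)
E
```

```text
[0.53403413 0.14674529 0.15870091] 0.44596513762980533 0.0 [ 0.66530353 -0.28043992 -0.35878357]
row -0.0 0.01 -0.01 0.02 0.04 2.84
px 268 174 n 1177 z [31. 33. 69.] all [546.3 148. ] [68.8 19.4] 87.2 top [538.4 148.2] [56.3  3.5] 87.2
px 314 171 n 2336 z [31. 33. 69.] all [591.3 145.8] [68.5 39.9] 87.0 top [591.3 146.4] [58.  10.3] 87.2
px 246 181 n 923 z [32. 33. 69.] all [524.2 143.7] [58.1 19.2] 87.1 top [532.2 146.4] [51.8  3.6] 87.1
px 502 261 n 211 z [45. 70. 81.] all [766.1  54.5] [30.3 10.4] -36.4 top [756.6  61.3] [8.1 6.8] 67.4
```

Emit:
arm_command(
  targets="0 0 0 -0.12 0.03 0.6 0.55;0 0 0 -0.12 0.03 1.3 0.55;0 0 0 -0.12 0.03 2 0.55;0 0 0 -0.12 0.03 2.5 0.55;0 0 0 -0.12 0.03 2.75 0.55;0 0 0 -0.12 0.03 2.84 0.55;0 0 0 -0.12 0.03 2.84 0.55;0 0 0 -0.12 0.03 2.84 0.8;0 0 0 -0.12 0.03 2.84 1;0 0 0 -0.12 0.03 2.84 1;0 0 0 -0.12 0.03 2.84 1",
)

```text
t: 28.0
position: [0.5358, 0.1425, 0.0182]
tool_rot: [0.723, 0.69, 0.001, 0.0]
contact_force: [-0.5, -1.0, 7.4]
finger_gap: 0.104
grip_force: 59.4
```

Emit:
arm_command(
  targets="0 0 0 0 0 -0.1 1;0 0 0 0 0 -0.3 1;0 0 0 0 0 -0.8 1;0 0 0 0 0 -1.4 1;0 0 0 0 0 -1.9 1;0 0 0 0 0 -1.9 1;0 0 0 0 0 -1.9 1",
)

```text
t: 28.7
position: [0.5352, 0.1426, 0.1128]
tool_rot: [0.723, 0.69, 0.001, 0.0]
contact_force: [-0.3, 0.2, -1.4]
finger_gap: 0.1
grip_force: 58.7
```

```bash
python3 - <<'E'
from h import *
s=monitor.read_state();print(s['position'],s['finger_gap'],s['grip_force'],s['contact_force'])
im,W=cloud('wrist');H=hsv(im);h,ss,v=[H[...,i].astype(int) for i in range(3)]
comps(im,W,(h>100)&(h<130)&(ss>120)&(W[...,2]>.05)&(W[...,0]<.7),30)
plan(.5549,-.329,-.005,-.4)
E
```

```text
[0.53523955 0.14263376 0.11281248] 0.10036542287299606 58.678486347198486 [-0.28868028  0.2015913  -1.42086885]
px 141 113 n 272 z [105. 106. 108.] all [477.2 208.2] [75.4  1.6] -2.6 top [477.2 208.2] [75.4  1.6] -2.6
px 251 113 n 184 z [105. 106. 108.] all [537.4 205. ] [42.7  1.2] -2.8 top [537.4 205. ] [42.7  1.2] -2.8
px 351 113 n 98 z [105. 106. 108.] all [591.9 202.1] [41.   0.7] -2.8 top [591.9 202.1] [41.   0.7] -2.8
px 409 113 n 48 z [105. 106. 107.] all [622.2 200.6] [19.2  0.6] -3.0 top [622.2 200.6] [19.2  0.6] -3.0
px 337 187 n 382 z [64. 68. 69.] all [594.2 146.1] [58.   4.5] 87.4 top [594.2 146. ] [57.9  4.5] 87.4
px 326 187 n 679 z [51. 67. 69.] all [588.  146.4] [58.4  4.2] 86.6 top [588.  146.4] [58.4  4.1] 87.1
px 256 202 n 5737 z [126. 128. 163.] all [535.6 151.9] [63.8 38.6] 86.3 top [535.8 149.3] [58.9  9.9] 87.4
px 249 283 n 438 z [161. 162. 170.] all [532.2 135.9] [33.3  3.2] 87.0 top [532.2 135.9] [33.3  3.2] 87.0
row 0.0 -0.0 -0.28 -9.4 0.84 2.34
```

Emit:
arm_command(
  targets="0 0 -0.05 -0.8 0.1 0 1;0 0 -0.1 -1.7 0.2 0 1;0 0 -0.2 -2.6 0.3 0 1;0 0 -0.28 -3.5 0.4 0 1;0 0 -0.28 -4.4 0.5 0 1;0 0 -0.28 -5.3 0.6 0 1;0 0 -0.28 -6.2 0.7 0 1;0 0 -0.28 -7.1 0.84 0 1;0 0 -0.28 -8 0.84 0 1;0 0 -0.28 -8.8 0.84 0 1;0 0 -0.28 -9.38 0.84 0 1;0 0 -0.28 -9.38 0.84 0.2 1",
)

```text
t: 29.95
position: [0.5536, -0.3341, 0.1014]
tool_rot: [0.712, 0.702, -0.001, 0.001]
contact_force: [-0.3, -0.9, -0.6]
finger_gap: 0.103
grip_force: 58.7
```

Emit:
arm_command(
  targets="0 0 0 0 0 0.3 1;0 0 0 0 0 0.8 1;0 0 0 0 0 1.3 1;0 0 0 0 0 1.7 1;0 0 0 0 0 1.95 1;0 0 0 0 0 2.05 1;0 0 0 0 0 2.05 1",
)

```text
t: 30.65
position: [0.5549, -0.3271, -0.0015]
tool_rot: [0.71, 0.705, -0.0, -0.001]
contact_force: [0.1, 0.3, -1.4]
finger_gap: 0.103
grip_force: 58.6
```

```bash
python3 - <<'E'
from h import *
s=monitor.read_state();print(s['position'],s['finger_gap'],s['grip_force'],s['contact_force'])
plan(.5549,-.328,-.005,-.4)
im,W=cloud('wrist')
H=hsv(im);h,ss,v=[H[...,i].astype(int) for i in range(3)]
comps(im,W,(h>100)&(h<130)&(ss>120)&(W[...,1]<-.2)&(W[...,2]<.09)&(W[...,0]<.7),30)
E
```

```text
[ 0.55490537 -0.32710167 -0.00148811] 0.10342633396389998 58.61971199512482 [ 0.10821635  0.29786193 -1.42506175]
row -0.01 -0.01 0.0 -0.02 0.0 0.07
px 255 208 n 6822 z [ 7. 14. 49.] all [ 555.2 -327.3] [82.3 43.6] 89.4 top [ 555.4 -321.3] [60.6 10. ] 89.7
px 398 224 n 11132 z [ 3. 18. 46.] all [ 626.9 -328.2] [80.7 75.6] 89.7 top [ 612.5 -322.4] [59.4 46.9] 89.8
```

Emit:
arm_command(
  targets="0 0 0 0 0 0.05 1;0 0 0 0 0 0.08 1;0 0 0 0 0 0.09 1;0 0 0 0 0 0.09 1",
)

```text
t: 31.1
position: [0.5555, -0.3283, -0.0042]
tool_rot: [0.71, 0.704, 0.0, 0.001]
contact_force: [-1.1, 0.7, 5.0]
finger_gap: 0.103
grip_force: 59.4
```

Emit:
arm_command(
  targets="0 0 0 0 0 0 0.9;0 0 0 0 0 0 0.6;0 0 0 0 0 0 0.55;0 0 0 0 0 0 0.55;0 0 0 0 0 -0.3 0.55;0 0 0 0 0 -1 0.55;0 0 0 0 0 -1.8 0.55;0 0 0 0 0 -2.6 0.55;0 0 0 0 0 -3.2 0.55;0 0 0 0 0 -3.2 0.55;0 0 0 0 0 -3.2 0.55",
)

```text
t: 32.2
position: [0.5554, -0.3282, 0.1565]
tool_rot: [0.71, 0.704, 0.0, 0.001]
contact_force: [-0.3, 1.3, -0.3]
finger_gap: 0.449
grip_force: 0.0
```

```bash
python3 - <<'E'
from h import *
s=monitor.read_state();print(s['position'],s['finger_gap'],s['grip_force'],s['contact_force'])
plan(.591,.140,.16,-2.7)
im,W=cloud('wrist')
H=hsv(im);h,ss,v=[H[...,i].astype(int) for i in range(3)]
comps(im,W,(h>100)&(h<130)&(ss>120)&(W[...,1]<-.2)&(W[...,2]<.09)&(W[...,0]<.7),30)
E
```

```text
[ 0.55541319 -0.32819749  0.1565176 ] 0.44938873370273386 0.0 [-0.31575917  1.28229103 -0.34052099]
row 0.02 0.01 0.28 9.37 0.64 -0.08
px 255 162 n 2603 z [ 3. 11. 46.] all [ 555.2 -327.3] [80.2 41.7] 88.6 top [ 555.5 -322.8] [60.   9.5] 89.7
px 327 161 n 2649 z [ 3. 11. 46.] all [ 631.8 -326.3] [77.6 43.2] 89.8 top [ 630.7 -323.4] [59.7 10.5] 89.6
px 376 365 n 527 z [53. 74. 89.] all [ 676.4 -516.9] [25.9  3.7] 9.5 top [ 678.7 -516.4] [21.1  3.6] 11.5
```

Emit:
arm_command(
  targets="0 0 0.28 9.37 0.64 -0.08 0.55;0 0 0.28 9.37 0.64 -0.08 0.55;0 0 0.28 9.37 0.64 -0.08 0.55;0 0 0.28 9.37 0.64 -0.08 0.55;0 0 0.28 9.37 0.64 -0.08 0.55;0 0 0.28 9.37 0.64 -0.08 0.55;0 0 0.28 9.37 0.64 -0.08 0.55;0 0 0.28 9.37 0.64 -0.08 0.55;0 0 0.28 9.37 0.64 -0.08 0.55;0 0 0.28 9.37 0.64 -0.08 0.55;0 0 0.28 9.37 0.64 -0.08 0.55;0 0 0.28 9.37 0.64 -0.08 0.55",
)

```text
t: 33.45
position: [0.5899, 0.1397, 0.1578]
tool_rot: [0.723, 0.691, -0.001, -0.0]
contact_force: [0.1, -0.5, -0.5]
finger_gap: 0.452
grip_force: 0.0
```

Emit:
arm_command(
  targets="0 0 0 0 0 0 0.55;0 0 0 0 0 0 0.55",
)

```text
t: 33.65
position: [0.5907, 0.1382, 0.1587]
tool_rot: [0.724, 0.689, -0.0, 0.0]
contact_force: [0.3, -0.1, 0.1]
finger_gap: 0.45
grip_force: 0.0
```

```bash
python3 - <<'E'
from h import *
s=monitor.read_state();print(s['position'],s['finger_gap'],s['grip_force'],s['contact_force'])
plan(.5912,.140,.0165,-2.7)
im,W=cloud('wrist')
H=hsv(im);h,ss,v=[H[...,i].astype(int) for i in range(3)]
comps(im,W,(h>100)&(h<130)&(ss>120)&(W[...,1]<.2)&(W[...,2]<.09)&(W[...,0]<.7),30)
E
```

```text
[0.59066911 0.13818278 0.15873933] 0.4495606282366864 0.0 [ 0.28533681 -0.14216391  0.08495779]
row -0.0 0.01 -0.02 0.04 0.01 2.84
px 239 133 n 68 z [32. 33. 34.] all [577.9 177.7] [14.   7.7] 36.0 top [577.9 177.7] [14.   7.7] 36.0
px 267 172 n 1021 z [32. 33. 69.] all [601.9 145.2] [68.9 18.6] 87.1 top [594.2 141. ] [48.   3.5] 87.2
px 244 179 n 760 z [31. 33. 69.] all [579.6 137.1] [51.1 18.4] 86.9 top [587.6 139.8] [45.   2.7] 86.9
```

Emit:
arm_command(
  targets="0 0 0 0.04 0.01 0.6 0.55;0 0 0 0.04 0.01 1.3 0.55;0 0 0 0.04 0.01 2 0.55;0 0 0 0.04 0.01 2.5 0.55;0 0 0 0.04 0.01 2.75 0.55;0 0 0 0.04 0.01 2.84 0.55;0 0 0 0.04 0.01 2.84 0.55;0 0 0 0.04 0.01 2.84 0.8;0 0 0 0.04 0.01 2.84 1;0 0 0 0.04 0.01 2.84 1;0 0 0 0.04 0.01 2.84 1",
)

```text
t: 34.8
position: [0.5921, 0.1423, 0.0183]
tool_rot: [0.723, 0.69, 0.001, 0.0]
contact_force: [-0.9, -0.4, 7.3]
finger_gap: 0.104
grip_force: 59.7
```

Emit:
arm_command(
  targets="0 0 0 0 0 -0.1 1;0 0 0 0 0 -0.3 1;0 0 0 0 0 -0.8 1;0 0 0 0 0 -1.4 1;0 0 0 0 0 -1.9 1;0 0 0 0 0 -1.9 1;0 0 0 0 0 -1.9 1",
)

```text
t: 35.5
position: [0.5915, 0.1423, 0.1128]
tool_rot: [0.723, 0.69, 0.001, 0.0]
contact_force: [0.1, -0.2, -1.6]
finger_gap: 0.101
grip_force: 58.7
```

```bash
python3 - <<'E'
from h import *
s=monitor.read_state();print(s['position'],s['finger_gap'],s['grip_force'],s['contact_force'])
im,W=cloud('wrist');H=hsv(im);h,ss,v=[H[...,i].astype(int) for i in range(3)]
comps(im,W,(h>100)&(h<130)&(ss>120)&(W[...,2]>.11)&(W[...,0]<.7),30)
plan(.4799,-.3275,-.005,-.4)
E
```

```text
[0.59148079 0.14229853 0.11283293] 0.10143255047989405 58.655027747154236 [ 0.05315571 -0.18451854 -1.63839012]
px 254 196 n 4691 z [126. 128. 163.] all [592.6 160.7] [39.8 38.8] 87.1 top [592.9 165. ] [21.6  9.9] 88.0
px 262 284 n 536 z [161. 162. 169.] all [594.3 134.6] [36.1  3.6] 87.4 top [594.3 134.6] [36.1  3.6] 87.4
px 249 286 n 468 z [161. 162. 170.] all [588.3 134.2] [35.4  3.2] 87.0 top [588.3 134.2] [35.4  3.2] 87.0
row -0.0 -0.0 -0.28 -9.49 -1.78 2.34
```

Emit:
arm_command(
  targets="0 0 -0.05 -0.8 -0.1 0 1;0 0 -0.1 -1.7 -0.3 0 1;0 0 -0.2 -2.6 -0.5 0 1;0 0 -0.28 -3.5 -0.7 0 1;0 0 -0.28 -4.4 -0.9 0 1;0 0 -0.28 -5.3 -1.1 0 1;0 0 -0.28 -6.2 -1.3 0 1;0 0 -0.28 -7.1 -1.5 0 1;0 0 -0.28 -8 -1.7 0 1;0 0 -0.28 -8.8 -1.78 0 1;0 0 -0.28 -9.45 -1.78 0 1;0 0 -0.28 -9.45 -1.78 0.1 1",
)

```text
t: 36.75
position: [0.4787, -0.3313, 0.1062]
tool_rot: [0.712, 0.702, -0.001, 0.001]
contact_force: [1.3, 1.5, -0.3]
finger_gap: 0.099
grip_force: 58.6
```

Emit:
arm_command(
  targets="0 0 0 0 0 0.2 1;0 0 0 0 0 0.7 1;0 0 0 0 0 1.3 1;0 0 0 0 0 1.8 1;0 0 0 0 0 2.05 1;0 0 0 0 0 2.15 1;0 0 0 0 0 2.15 1",
)

```text
t: 37.45
position: [0.4803, -0.3249, -0.0011]
tool_rot: [0.709, 0.705, -0.0, -0.001]
contact_force: [0.2, -0.1, -1.0]
finger_gap: 0.104
grip_force: 58.6
```

```bash
python3 - <<'E'
from h import *
s=monitor.read_state();print(s['position'],s['finger_gap'],s['grip_force'],s['contact_force'])
plan(.4799,-.3255,-.005,-.4)
im,W=cloud('wrist')
H=hsv(im);h,ss,v=[H[...,i].astype(int) for i in range(3)]
comps(im,W,(h>100)&(h<130)&(ss>120)&(W[...,1]<-.2)&(W[...,2]<.09)&(W[...,0]<.7),30)
E
```

```text
[ 0.48026141 -0.32486813 -0.00110955] 0.10430168375653687 58.600863218307495 [ 0.22331707 -0.08225972 -1.01915745]
row -0.01 -0.01 0.0 -0.01 -0.01 0.08
px 255 212 n 6570 z [ 3. 14. 50.] all [ 480.5 -327.4] [81.8 43.5] 89.6 top [ 480.8 -321. ] [59.5  9.9] 89.8
px 397 226 n 10811 z [ 3. 17. 46.] all [ 552.  -327.8] [80.8 74.7] 89.8 top [ 537.8 -320.5] [57.3 46.6] 88.7
px 497 231 n 3263 z [ 3. 10. 11.] all [ 614.8 -327.9] [79.  23.5] -77.0 top [ 612.8 -324.7] [72.2 18.6] -79.6
```

Emit:
arm_command(
  targets="0 0 0 0 0 0.05 1;0 0 0 0 0 0.08 1;0 0 0 0 0 0.1 1;0 0 0 0 0 0.1 1",
)

```text
t: 37.9
position: [0.4808, -0.326, -0.0042]
tool_rot: [0.71, 0.704, 0.0, 0.001]
contact_force: [-1.5, 0.9, 9.7]
finger_gap: 0.105
grip_force: 60.2
```

Emit:
arm_command(
  targets="0 0 0 0 0 0 0.9;0 0 0 0 0 0 0.6;0 0 0 0 0 0 0.55;0 0 0 0 0 0 0.55;0 0 0 0 0 -0.3 0.55;0 0 0 0 0 -1 0.55;0 0 0 0 0 -1.9 0.5;0 0 0 0 0 -2.8 0.5;0 0 0 0 0 -3.7 0.45;0 0 0 0 0 -4.6 0.4;0 0 0 0 0 -4.9 0.4;0 0 0 0 0 -4.9 0.4",
)

```text
t: 39.1
position: [0.4812, -0.3264, 0.2435]
tool_rot: [0.71, 0.704, 0.001, 0.003]
contact_force: [0.6, -1.1, -0.2]
finger_gap: 0.602
grip_force: 0.0
```

```bash
python3 - <<'E'
from h import *
s=monitor.read_state();print(s['position'],s['finger_gap'],s['grip_force'],s['contact_force'])
plan(.5465,.3582,.24,-2.7)
im,W=cloud('wrist');save('w10.png',im)
H=hsv(im);h,ss,v=[H[...,i].astype(int) for i in range(3)]
comps(im,W,(h>100)&(h<130)&(ss>120)&(W[...,1]<-.2)&(W[...,2]<.09)&(W[...,0]<.7),30)
print('orange');comps(im,W,(h<15)&(h>5)&(ss>150)&(v>80)&(W[...,2]>.01)&(W[...,0]<.66),50)
E
```

```text
[ 0.4812378  -0.32642019  0.24346779] 0.6015864062453783 0.0 [ 0.60858122 -1.07907193 -0.23487814]
row 0.04 0.02 0.28 13.7 1.2 0.04
px 311 148 n 1653 z [ 2. 11. 46.] all [ 555.3 -324.8] [76.1 40.9] 88.9 top [ 555.7 -322.9] [59.6 10.3] 89.6
px 368 148 n 1696 z [ 3. 12. 46.] all [ 631.7 -326.3] [77.6 43.5] 89.3 top [ 630.5 -323.1] [58.8 10.8] 89.7
px 254 149 n 1642 z [ 3. 11. 46.] all [ 479.9 -325.9] [77.8 41.3] 90.0 top [ 480.9 -322.8] [59.3  9.7] 89.5
orange
```

View pics/w10.png

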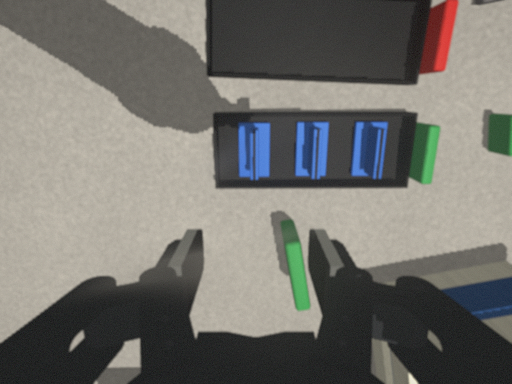

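All three holders stand on their feet in the green-tabbed tray, at (254,150), (312,150) and (370,150). Back to the knob.

Emit:
arm_command(
  targets="0 0 0.28 7 0.6 0 0.4;0 0 0.28 7 0.6 0 0.4;0 0 0.28 7 0.6 0 0.4;0 0 0.28 7 0.6 0 0.4;0 0 0.28 7 0.6 0 0.4;0 0 0.28 7 0.6 0 0.4;0 0 0.28 7 0.6 0 0.4;0 0 0.28 7 0.6 0 0.4;0 0 0.28 7 0.6 0 0.4",
)

```text
t: 40.05
position: [0.5122, 0.0253, 0.2384]
tool_rot: [0.722, 0.692, -0.001, -0.001]
contact_force: [0.4, -0.4, -0.3]
finger_gap: 0.601
grip_force: 0.0
```

```bash
python3 - <<'E'
from h import *
s=monitor.read_state();print(s['position'],s['finger_gap'])
plan(.5465,.3582,.24,-2.7)
E
```

```text
[0.51216786 0.02528379 0.23841153] 0.6012904776089263
row -0.02 0.0 0.03 6.68 0.4 -0.04
```

Emit:
arm_command(
  targets="0 0 0.03 6.68 0.4 0 0.4;0 0 0.03 6.68 0.4 0 0.4;0 0 0.03 6.68 0.4 0 0.4;0 0 0.03 6.68 0.4 0 0.4;0 0 0.03 6.68 0.4 0 0.4;0 0 0.03 6.68 0.4 0 0.4;0 0 0.03 6.68 0.4 0 0.4;0 0 0.03 6.68 0.4 0 0.4;0 0 0.03 6.68 0.4 0 0.4;0 0 0.03 6.68 0.4 0 0.4;0 0 0.03 6.68 0.4 0 0.4",
)

```text
t: 41.15
position: [0.5493, 0.3543, 0.2394]
tool_rot: [0.726, 0.688, -0.0, 0.0]
contact_force: [-0.6, -0.1, 0.3]
finger_gap: 0.599
grip_force: 0.0
```

```bash
python3 - <<'E'
from h import *
s=monitor.read_state();print(s['position'],s['finger_gap'])
plan(.546,.3585,.140,-2.7)
im,W=cloud('wrist')
H=hsv(im);h,ss,v=[H[...,i].astype(int) for i in range(3)]
comps(im,W,((h<6)|(h>174))&(ss>130)&(W[...,2]>.14)&(W[...,2]<.21)&(W[...,1]>0),50)
r=62/50
for a0 in(0,-110,-220,-330):
    a0=np.radians(a0)
    print('; '.join('0 0 0 %.2f %.2f 0 1'%(r*(np.cos(a)-np.cos(a0)),r*(np.sin(a)-np.sin(a0))) for a in a0-np.radians(10*np.arange(1,12))))
E
```

```text
[0.54928306 0.35428662 0.23942891] 0.5990425114247315
row 0.0 0.01 -0.05 0.08 -0.07 1.99
px 250 186 n 1135 z [151. 191. 193.] all [546.2 359.3] [23.9 23.7] 5.8 top [545.9 358.9] [24.2 22.1] 86.9
0 0 0 -0.02 -0.22 0 1; 0 0 0 -0.07 -0.42 0 1; 0 0 0 -0.17 -0.62 0 1; 0 0 0 -0.29 -0.80 0 1; 0 0 0 -0.44 -0.95 0 1; 0 0 0 -0.62 -1.07 0 1; 0 0 0 -0.82 -1.17 0 1; 0 0 0 -1.02 -1.22 0 1; 0 0 0 -1.24 -1.24 0 1; 0 0 0 -1.46 -1.22 0 1; 0 0 0 -1.66 -1.17 0 1
0 0 0 -0.20 0.09 0 1; 0 0 0 -0.37 0.22 0 1; 0 0 0 -0.53 0.37 0 1; 0 0 0 -0.65 0.55 0 1; 0 0 0 -0.74 0.74 0 1; 0 0 0 -0.80 0.95 0 1; 0 0 0 -0.82 1.17 0 1; 0 0 0 -0.80 1.38 0 1; 0 0 0 -0.74 1.59 0 1; 0 0 0 -0.65 1.79 0 1; 0 0 0 -0.53 1.96 0 1
0 0 0 0.15 0.15 0 1; 0 0 0 0.33 0.28 0 1; 0 0 0 0.53 0.37 0 1; 0 0 0 0.73 0.42 0 1; 0 0 0 0.95 0.44 0 1; 0 0 0 1.17 0.42 0 1; 0 0 0 1.37 0.37 0 1; 0 0 0 1.57 0.28 0 1; 0 0 0 1.75 0.15 0 1; 0 0 0 1.90 0.00 0 1; 0 0 0 2.02 -0.18 0 1
0 0 0 0.09 -0.20 0 1; 0 0 0 0.15 -0.40 0 1; 0 0 0 0.17 -0.62 0 1; 0 0 0 0.15 -0.84 0 1; 0 0 0 0.09 -1.04 0 1; 0 0 0 0.00 -1.24 0 1; 0 0 0 -0.12 -1.42 0 1; 0 0 0 -0.28 -1.57 0 1; 0 0 0 -0.45 -1.69 0 1; 0 0 0 -0.65 -1.79 0 1; 0 0 0 -0.86 -1.84 0 1
```

Emit:
arm_command(
  targets="0 0 -0.05 0.08 -0.07 0.4 0.4;0 0 -0.05 0.08 -0.07 0.9 0.4;0 0 -0.05 0.08 -0.07 1.4 0.4;0 0 -0.05 0.08 -0.07 1.8 0.4;0 0 -0.05 0.08 -0.07 1.99 0.4;0 0 -0.05 0.08 -0.07 1.99 0.5;0 0 -0.05 0.08 -0.07 1.99 0.8;0 0 -0.05 0.08 -0.07 1.99 1;0 0 -0.05 0.08 -0.07 1.99 1;0 0 -0.05 0.08 -0.07 1.99 1",
)

```text
t: 42.2
position: [0.5458, 0.361, 0.1412]
tool_rot: [0.723, 0.691, 0.001, 0.0]
contact_force: [-1.1, -1.8, 6.1]
finger_gap: 0.281
grip_force: 59.1
```

Emit:
arm_command(
  targets="0 0 0 -0.02 -0.22 0 1; 0 0 0 -0.07 -0.42 0 1; 0 0 0 -0.17 -0.62 0 1; 0 0 0 -0.29 -0.80 0 1; 0 0 0 -0.44 -0.95 0 1; 0 0 0 -0.62 -1.07 0 1; 0 0 0 -0.82 -1.17 0 1; 0 0 0 -1.02 -1.22 0 1; 0 0 0 -1.24 -1.24 0 1; 0 0 0 -1.46 -1.22 0 1; 0 0 0 -1.66 -1.17 0 1",
)

```text
t: 43.3
position: [0.4829, 0.2826, 0.1412]
tool_rot: [0.722, 0.692, 0.002, -0.001]
contact_force: [-3.1, 4.8, 6.1]
finger_gap: 0.281
grip_force: 59.8
```

Emit:
arm_command(
  targets="0 0 0 -0.20 0.09 0 1; 0 0 0 -0.37 0.22 0 1; 0 0 0 -0.53 0.37 0 1; 0 0 0 -0.65 0.55 0 1; 0 0 0 -0.74 0.74 0 1; 0 0 0 -0.80 0.95 0 1; 0 0 0 -0.82 1.17 0 1; 0 0 0 -0.80 1.38 0 1; 0 0 0 -0.74 1.59 0 1; 0 0 0 -0.65 1.79 0 1; 0 0 0 -0.53 1.96 0 1",
)

```text
t: 44.4
position: [0.5799, 0.2494, 0.1411]
tool_rot: [0.723, 0.691, -0.0, 0.0]
contact_force: [-5.9, -1.6, 10.0]
finger_gap: 0.28
grip_force: 60.3
```

Emit:
arm_command(
  targets="0 0 0 0.15 0.15 0 1; 0 0 0 0.33 0.28 0 1; 0 0 0 0.53 0.37 0 1; 0 0 0 0.73 0.42 0 1; 0 0 0 0.95 0.44 0 1; 0 0 0 1.17 0.42 0 1; 0 0 0 1.37 0.37 0 1; 0 0 0 1.57 0.28 0 1; 0 0 0 1.75 0.15 0 1; 0 0 0 1.90 0.00 0 1; 0 0 0 2.02 -0.18 0 1",
)

```text
t: 45.5
position: [0.5775, 0.3504, 0.1412]
tool_rot: [0.723, 0.691, 0.002, 0.001]
contact_force: [3.8, -3.8, 5.0]
finger_gap: 0.285
grip_force: 59.8
```

Emit:
arm_command(
  targets="0 0 0 0.09 -0.20 0 1;0 0 0 0.15 -0.40 0 1;0 0 0 0.17 -0.62 0 1;0 0 0 0.17 -0.7 0 1;0 0 0 0.17 -0.7 0 1",
)

```text
t: 46.0
position: [0.5455, 0.3611, 0.1413]
tool_rot: [0.723, 0.691, 0.004, 0.002]
contact_force: [12.1, -0.4, -2.2]
finger_gap: 0.284
grip_force: 60.0
```

Emit:
arm_command(
  targets="0 0 0 0 -0.05 0 1;0 0 0 0 -0.08 0 1;0 0 0 0 -0.08 0 1",
)

```text
t: 46.3
position: [0.5452, 0.3611, 0.1414]
tool_rot: [0.724, 0.69, 0.006, 0.003]
contact_force: [23.5, -0.6, -10.6]
finger_gap: 0.279
grip_force: 59.6
```

Emit:
arm_command(
  targets="0 0 0 0 0.06 0 1;0 0 0 0 0.06 0 0.6;0 0 0 0 0.06 0 0.4;0 0 0 0 0.06 0 0.4;0 0 0 0 0.06 -0.8 0.4;0 0 0 0 0.06 -1.6 0.4;0 0 0 0 0.06 -2.5 0.4;0 0 0 -1.5 -1 -3 0.4;0 0 0 -3 -1 -3 0.4;0 0 0 -4 -1 -3 0.4;0 0 0 -4 -1 -3 0.4",
)

```text
t: 47.4
position: [0.479, 0.1753, 0.2896]
tool_rot: [0.722, 0.692, 0.0, 0.0]
contact_force: [1.3, -0.5, -1.0]
finger_gap: 0.6
grip_force: 0.0
```

```bash
python3 - <<'E'
from h import *
s=monitor.read_state();print(s['position'],s['t'])
im,W=cloud('wrist');H=hsv(im);h,ss,v=[H[...,i].astype(int) for i in range(3)]
print('bed');comps(im,W,(W[...,2]>.033)&(W[...,2]<.044)&(ss<60)&(W[...,1]<.25)&(W[...,0]<.68),50)
print('orange');comps(im,W,(h<15)&(h>5)&(ss>150)&(v>80)&(W[...,2]>.01)&(W[...,0]<.66),50)
im2,W=cloud('top');H=hsv(im2);h,ss,v=[H[...,i].astype(int) for i in range(3)]
save('end.png',np.vstack([im,im2]),.78)
print('top red');comps(im2,W,((h<6)|(h>174))&(ss>130)&(W[...,2]>.14)&(W[...,2]<.21)&(W[...,1]>.2),20)
print('orange');comps(im2,W,(h<15)&(h>5)&(ss>190)&(v>120)&(W[...,2]>.01)&(W[...,0]<.66),50)
print('blue');comps(im2,W,(h>100)&(h<130)&(ss>120)&(W[...,1]<-.2)&(W[...,0]<.7),30)
E
```

```text
[0.47900189 0.17534333 0.28959766] 47.4
bed
orange
px 138 140 n 746 z [14. 32. 33.] all [319.6 197.4] [90.7 14.7] 32.8 top [319.5 197.5] [90.7 14.5] 33.0
px 164 229 n 658 z [24. 32. 34.] all [368.5 110.3] [204.   36.6] 56.0 top [368.5 110.4] [204.   36.2] 55.8
px 280 310 n 1439 z [37. 48. 50.] all [505.8  38.3] [253.  125.1] -89.8 top [479.1  24.2] [258.7 121.2] -75.1
top red
orange
px 263 207 n 302 z [45. 50. 55.] all [506.5 -75.5] [120.3  25.7] 0.5 top [506.2 -76.8] [119.9  22.7] 1.0
px 179 268 n 117 z [26. 33. 37.] all [315.6 195.2] [85.4 19.5] 30.4 top [315.1 195.8] [85.8 18.2] 33.2
px 221 259 n 172 z [25. 33. 38.] all [337.1  58.4] [89.5 19. ] 78.2 top [336.8  58.5] [89.5 18.1] 78.1
blue
px 405 155 n 141 z [ 62.  94. 105.] all [ 677.9 -521.5] [46.5 16.3] 17.4 top [ 678.3 -522.6] [45.4 11.6] 12.0
px 338 172 n 269 z [ 3. 14. 51.] all [ 632.1 -324.9] [71.4 43.1] 88.7 top [ 628.8 -324.8] [59.2  9.6] -88.8
px 338 195 n 280 z [ 3. 14. 50.] all [ 556.5 -325.7] [74.4 43.5] 88.0 top [ 554.2 -324.2] [58.5  7.4] -89.7
px 338 217 n 289 z [ 2. 13. 50.] all [ 481.9 -326.1] [75.3 40.6] -89.0 top [ 480.  -325.5] [61.4  6.8] -89.1
```

View pics/end.png

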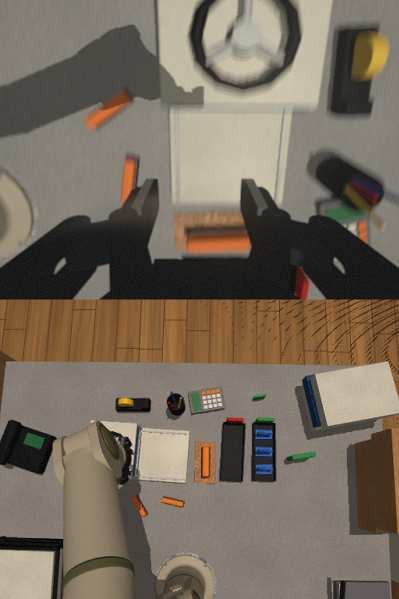

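The outfeed is clear with the bed under the hood (wrist view, around (230,155)) and the crank at its stop. In the top view the stapler is on the mat at (205,460), the three holders are in the green-tabbed tray at (263,435/452/469), and the bystanders have not moved. Handing in.

```bash
python3 -c "
from workcell import order
print(order.close_job())"
```

```text
the job is handed in; nothing more can be done
None
```

I handed the job in: the stapler is on its mat, all three holders present stand in the green-tabbed tray, the empty bed is cranked back to its home stop, and the pen cup, calculator and tape dispenser are untouched.

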